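Tare the fittings scale and load the batch

TASK

First free the scale's pan: pull the red spring-loaded arrest post along its slot and set it in its holding notch so that it stays there. Then, with the pan still empty, turn the tare knob until its pointer reads zero. Then load the batch to be weighed: tip the blue pot over the pan so that all its orange plugs end up there, stand the pot upright back on its black mat, and put every loose grey elbow into the pan too, leaving the bottle, wrench and can alone.

Things in the scene. Friction and masses are not known exactly. Their poses are not given: they have to be found in the camera images.
- pan (a point): Centre of the inner floor of the steel weighing pan of the green bench scale. The pan is a fixed square tray, 208 x 208 mm inside, walls 4 mm thick and 40 mm high above this point; its sides run along this frame's x and y (the scale stands with any slight yaw; z is up). The pan floor is about 30 mm above the bench. Looking from the robot the console (top 50 mm above the bench, 220 x 150 mm) with the tare knob and the pan-arrest post joins the pan on its right (-y) side.
- tare (a joint): Angle of the tare knob, rad: 0 = yellow pointer on the red zero mark of the white dial; positive = counter-clockwise from above. One small division of the dial is 0.2 rad. It starts at 0.7 to 2.2; turns stiffly (0.05 N m) from -2.6 to 2.6 and stays where it is left.
- tare_grip (a point): On the vertical axis of the tare knob at the height to grip: a black bar 44 mm long along its own x, 13 mm wide along its own y; bar spans 19 mm below to 11 mm above this point. Below the bar is a round skirt of 48 mm diameter and the 100 mm dial. A yellow pointer lies along its own +x.
- zero_mark (a point): The red zero mark on the dial, 43 mm from the knob's axis in the scale's +x direction (x as in pan).
- latch_home (a point): Where the point latch_grip is when the pan arrest is at home (sprung back); fixed to the scale, axes as in pan.
- latch_grip (a point): On the axis of the red pan-arrest post, a vertical round post, 14 mm in diameter; this point is 33 mm above the console; the red part reaches from 29 mm below it to 13 mm above it.
- latch_pull (a joint): How far the arrest post is pulled along the long leg of its black J-shaped slot, m: 0 home, grows towards the scale's -y (away from the pan), stop at 0.035. A spring pulls it back with 4.5 N at home to 10 N at the stop: let go in the long leg or less than 0.007 sideways, it snaps home. It gives a few mm in a grip, so go by these readings.
- latch_side (a joint): How far the post is moved sideways, m: 0 in the long leg, grows towards the scale's +x (away from the robot), stop at 0.019. A weak spring (1 to 2.5 N) pushes it back. A lip parts the long leg from the holding notch: pull the post 0.028 or more, move it sideways beyond 0.0135, then let it back. The notch is 0.013 to 0.019 sideways; in it the spring draws the post back to a pull of 0.023, where it stays.
- mat (a point): Centre of the top of the pot's place: a fixed round black rubber mat, 124 mm diameter, 4 mm thick.
- pot_base (a point): Centre of the underside of the loose blue pot (0.16 kg): conical, 66 mm outside diameter at the foot, 110 mm at the rim, 60 mm high, walls 3.5 mm, floor 5 mm. z points to the mouth, y along the handle away from the pot. It starts upright on the mat with the orange plugs in it.
- pot_grip (a point): Point to grip on the pot's handle: a straight horizontal round black bar of 18 mm diameter along the pot's y, from 64 to 159 mm from the pot's axis, its centre line 50 mm above the underside; this point is 115 mm from the axis. Axes as pot_base.
- pot_rim (a point): Centre of the pot's mouth, 60 mm above its underside.
- plug1_c (a point): Centre of an orange plastic plug, a cylinder of 20 mm diameter, 22 mm long along its z, 15 g. It starts in the pot. May be absent.
- plug2_c (a point): Centre of an orange plastic plug, a cylinder of 20 mm diameter, 22 mm long along its z, 15 g. It starts in the pot. May be absent.
- plug3_c (a point): Centre of an orange plastic plug, a cylinder of 20 mm diameter, 22 mm long along its z, 15 g. It starts in the pot. May be absent.
- plug4_c (a point): Centre of an orange plastic plug, a cylinder of 20 mm diameter, 22 mm long along its z, 15 g. It starts in the pot. May be absent.
- elbow1_leg (a point): A loose light-grey pipe elbow, 20 g, lying flat on the bench: two round legs of 22 mm diameter at a right angle, along its own +x and +y, each 32 mm long from the corner. The point is on the axis of the x leg, 21.5 mm from the corner and 10.5 mm from that leg's open end, 11 mm above the bench. May be absent.
- elbow2_leg (a point): A loose light-grey pipe elbow, 20 g, lying flat on the bench: two round legs of 22 mm diameter at a right angle, along its own +x and +y, each 32 mm long from the corner. The point is on the axis of the x leg, 21.5 mm from the corner and 10.5 mm from that leg's open end, 11 mm above the bench. May be absent.
- elbow3_leg (a point): A loose light-grey pipe elbow, 20 g, lying flat on the bench: two round legs of 22 mm diameter at a right angle, along its own +x and +y, each 32 mm long from the corner. The point is on the axis of the x leg, 21.5 mm from the corner and 10.5 mm from that leg's open end, 11 mm above the bench. May be absent.
- elbow4_leg (a point): A loose light-grey pipe elbow, 20 g, lying flat on the bench: two round legs of 22 mm diameter at a right angle, along its own +x and +y, each 32 mm long from the corner. The point is on the axis of the x leg, 21.5 mm from the corner and 10.5 mm from that leg's open end, 11 mm above the bench. May be absent.
- bottle: Bystander: green bottle, 64 mm diameter, 200 mm high; origin at the centre of its underside.
- wrench: Bystander: steel wrench, 170 mm long along its x, lying flat.
- can: Bystander: red can, 60 mm diameter, 90 mm high; origin at the centre of its underside.
Things that resemble listed ones, but are neither listed nor needed, are in the scene too. What is shaped like the part that bears elbow3_leg but brown or purple is not meant.

How it is judged:
By the outcome, as a careful person would: the job done as asked, in the order asked, and still so for the second after the job is handed in, with the robot touching nothing.
Of plug1, plug2, plug3, plug4 only 2 to 4 are there at a start; the rules pass over those that are not, and their reading is None.
Of elbow1, elbow2, elbow3, elbow4 only 3 to 4 are there at a start; the rules pass over those that are not, and their reading is None.
At some moment in a run one of elbow1, elbow2, elbow3, elbow4 may be knocked a few centimetres aside while the robot is not near it.
It also fails if it takes over 210 s, if anything falls off the work surface, if the arm or the gripper's body presses on something with over 40 N, if the wrist force passes 120 N, or if a joint passes its speed limit or range.

ROBOT

A 7-joint arm with a two-finger parallel gripper is mounted at the origin on the work surface. World frame = base frame: x ahead of the robot, y to its left, z up, the work surface at z = 0. Lengths are in m, angles in rad, forces in N, time in s.
With the tool pointing down it reaches from about 0.425 to 0.925 m from the base axis. Payload 6.8 kg.
Tool frame: the origin (TCP) lies at the very end of the fingers, on their centre line; the grasp point (between the pads) lies 19 mm behind it; z points along the fingers, y is the direction in which the jaws open and shut (so a half turn about z gives the same grasp; the last joint's range is limited). The gripper opens to 85 mm and grips with 20 to 120 N. Pads are 22 mm wide; open, the fingers measure 114 mm over their backs; the gripper's body (76 mm by 85 mm) begins 54 mm behind the grasp point. The pads swing forward as they close: fully open they stand 13 mm farther back than shut.
Start: joints at [0.999, 0.477, 0.022, 1.555, -0.011, 1.109, -0.083], TCP at [0.302, -0.604, 0.231] pointing down, gripper open.
Joint ranges: [-2.96, 2.96], [-0.34, 2.1], [-1.41, 1.46], [0.24, 2.44], [-1.37, 4.51], [0.17, 1.92], [-2.96, 2.96]. Speed limits (rad/s): [2.39, 2.39, 3.14, 3.14, 3.14, 3.14, 3.14].

INTERFACE

Orientations are given as a unit quaternion [w, x, y, z].
In Python, from station import bot gives the robot as it stands.
- The arm moves only by the tool move_arm, never from a script. Its argument "commands" is text: rows parted by semicolons, each of 7 numbers parted by spaces: the opening, from 0 (shut) to 1 (fully open), then the shift along the tool's x, y, z in cm, then the turn, a rotation vector about the tool's x, y, z in degrees. In form: gripper tx ty tz rx ry rz; .... A call has 1 to 12 rows; each row shifts and turns the commanded pose from where the row before left it, along the tool's axes as they then stand; what a row does not reach is not made up. A row lasts 1/12 s, in which the tool goes at most 41.7 mm and 7.16 degrees, less where a joint would pass 70% of its speed; a pose out of reach is approached as far as the arm can. A call with a gripper value outside its range is refused whole. The fingers move at their own pace and stop on an object; "force" is the grip in N (left out, the last holds). Time passes only in rows, so rows that do not move let the fingers close. It gives the time, the measured TCP pose, the force and the opening at its end, in the units of the state.
- bot.get_obs(): the state, without advancing time (a new reading comes with each control period).
- bot.read_camera(name): name is "scene" or "top"; returns a dict with "img" (480x640x3 uint8, red, green, blue), "K" (3x3 intrinsics, pixels), "rvec" (rotation vector, rad) and "tvec" (3), from world to camera coordinates, as OpenCV has them. Camera axes: x right, y down, z forward; pixel columns grow to the right and rows downward; lengths in m; the calibration is good to about 2 mm. A picture is of the moment at which its call begins. There is no depth.
- bot.hand_in(): hands the job in, once; it reports no verdict.
The state is a dict: "t": time; "q": joint angles; "joint_vel": joint speeds; "joint_torque": joint torques, N m; "eef_pos": TCP position; "tool_rot": TCP orientation; "contact_force": force on the tool from outside, world axes, zero at the start; "torque": the same for the moment, N m; "gripper_width": opening from 0.0 (shut) to 1.0 (fully open).
Only numpy, scipy, OpenCV 4.12 (cv2) and the standard library are available. Lean on these libraries where they do the work, as an engineer would, in place of code of your own. Each camera call takes 0.05 s, during which the arm holds its last target. There are 200 camera calls.

## Working session

There is one attempt and no reset: what is moved stays moved. The work goes in short steps, Python scripts to look and compute and a tool call to move; the robot and the scene stay as the last step left them, time stands still between calls to the robot, and variables do not carry over. Pictures are saved under pics/ and viewed, about 12 in all and at most 16, crops included, and the job is handed in when it is done.

Besides the shell and the picture viewer there is one more tool, called after "Call:" by a JSON object that holds its "name" and its "arguments". move_arm: Moves the arm, as the interface text tells. Its arguments: {"type":"object","properties":{"commands":{"type":"string"},"force":{"type":"number"}},"required":["commands"]}

```bash
ls; mkdir -p pics; cat > h.py <<'E'
import numpy as np, cv2
from scipy.spatial.transform import Rotation as R
from station import bot
def cam(n):
    c=bot.read_camera(n); np.savez(f'/tmp/{n}.npz',**c); return c
def load(n): return dict(np.load(f'/tmp/{n}.npz'))
def save(c,name,box=None,scale=1):
    im=c['img'][:,:,::-1]
    if box: x0,y0,x1,y1=box; im=im[y0:y1,x0:x1]
    cv2.imwrite(f'pics/{name}.png',cv2.resize(im,None,fx=scale,fy=scale,interpolation=cv2.INTER_CUBIC))
def px2w(c,u,v,z):
    Rm=cv2.Rodrigues(c['rvec'])[0]; t=np.ravel(c['tvec'])
    d=Rm.T@np.linalg.inv(c['K'])@np.array([u,v,1.]); o=-Rm.T@t
    return o+d*(z-o[2])/d[2]
def w2px(c,p): return cv2.projectPoints(np.array(p,float).reshape(-1,3),c['rvec'],c['tvec'],c['K'],None)[0].reshape(-1,2)
def st():
    s=bot.get_obs(); r=R.from_quat(np.roll(s['tool_rot'],-1))
    print(s['t'],'pos',np.round(s['eef_pos'],4),'\n',np.round(r.as_matrix(),3),'F',np.round(s['contact_force'],1),'g',s['gripper_width'],'q',np.round(s['q'],2)); return s,r
E
python3 - <<'E'
from h import *
st()
for n in('scene','top'):
    c=cam(n); save(c,n+'0'); Rm=cv2.Rodrigues(c['rvec'])[0]; print(n,-Rm.T@np.ravel(c['tvec']),c['K'][0,0])
E
```

```text
pics
0.0 pos [ 0.3017 -0.6032  0.2303] 
 [[ 0.894  0.447 -0.001]
 [ 0.447 -0.894  0.002]
 [-0.    -0.002 -1.   ]] F [-0.1 -0.8 -0.7] g 1.0003645318485193 q [ 1.    0.48  0.02  1.56 -0.01  1.11 -0.08]
scene [0.83705721 0.51399155 0.7493266 ] 496.9537956849342
top [0.39679143 0.03685168 1.25204057] 605.3640590300785
```

View pics/top0.png

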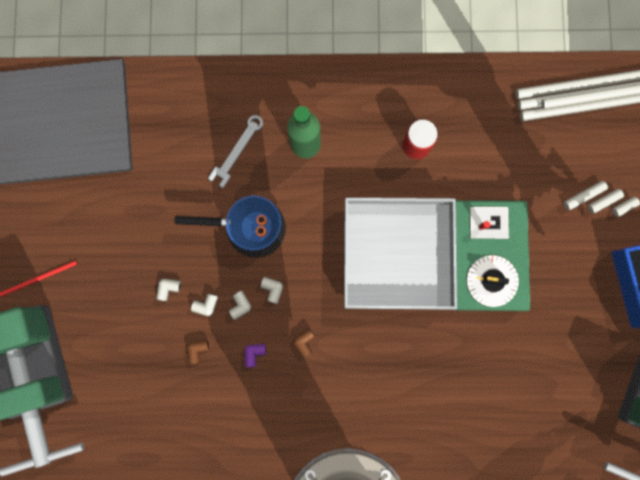

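View pics/scene0.png

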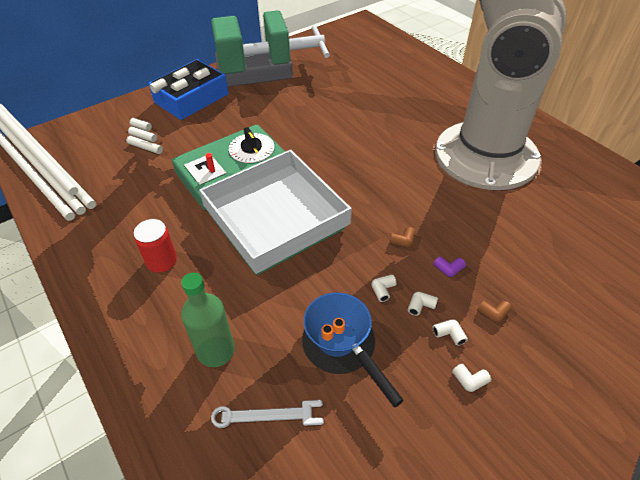

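Top view: pan around (400,253), console at (492,255), knob (493,281), post (486,225), pot (255,225) with its handle to the left, and four grey elbows at (168,290), (205,303), (240,305), (272,290). Two plugs are visible. Next I'll enlarge.

```bash
python3 - <<'E'
from h import *
c=load('top'); im=c['img'][:,:,::-1]
a=cv2.resize(im[195:315,335:535],None,fx=4,fy=4,interpolation=cv2.INTER_CUBIC)
cv2.imwrite('pics/console.png',a)
b=cv2.resize(im[190:330,145:295],None,fx=4,fy=4,interpolation=cv2.INTER_CUBIC)
cv2.imwrite('pics/elb.png',b)
E
```

```text
(no output)
```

View pics/console.png

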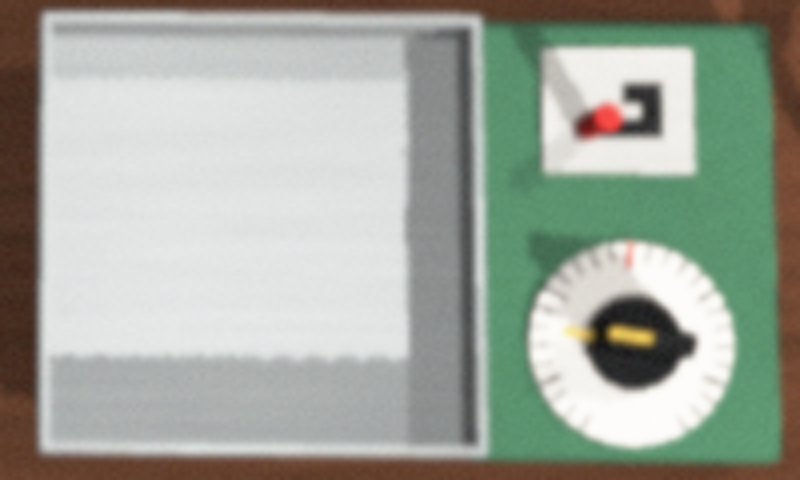

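View pics/elb.png

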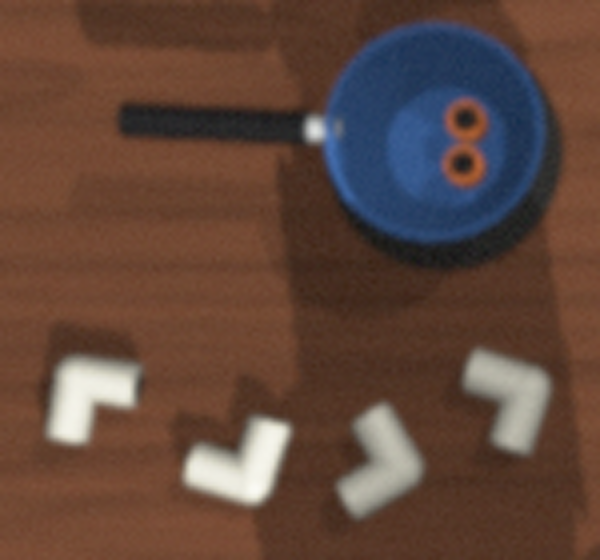

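```bash
python3 - <<'E'
from h import *
c=load('top')
f=lambda u,v,z,o=(335,195):px2w(c,o[0]+u/4,o[1]+v/4,z)
C=np.array([f(*p,.070) for p in[(43,13),(482,15),(487,455),(40,452)]])
print('pan',C.mean(0)); 
ex=np.diff(C,axis=0); print(np.linalg.norm(ex,axis=1)); d=ex[0]; print('yaw of -y edges', [np.degrees(np.arctan2(e[1],e[0])) for e in ex])
print('knob dial c',f(631,344,.052),'zero',f(630,255,.052),'ptr tip',f(565,331,.053))
print('console corners',f(768,25,.05),f(780,462,.05), f(487,462,.05))
print('post top',f(608,115,.096),'slot',f(650,130,.05),f(650,93,.05),f(628,93,.05),f(585,130,.05))
g=lambda u,v,z:f(u,v,z,(145,190))
print('pot rim',g(437,130,.064),'handle end',g(120,119,.054),'in',g(310,128,.054))
print('rim l/r',g(326,130,.064),g(547,130,.064),g(437,20,.064),g(437,242,.064))
for n,(co,a,b) in dict(A=((72,370),(135,385),(68,438)),B=((262,492),(190,468),(272,424)),C=((412,468),(372,412),(347,507)),D=((540,380),(472,366),(512,446))).items():
    print(n,[np.round(g(*p,.011),4) for p in(co,a,b)])
E
```

```text
pan [ 0.50757718 -0.10720367  0.07      ]
[0.21641287 0.21586191 0.21609584]
yaw of -y edges [np.float64(-90.7091951725193), np.float64(178.972259546313), np.float64(89.34259576773903)]
knob dial c [ 0.45247739 -0.28953666  0.052     ] zero [ 0.49649693 -0.29061355  0.052     ] ptr tip [ 0.45901487 -0.25709523  0.053     ]
console corners [ 0.61170186 -0.36401632  0.05      ] [ 0.3943004  -0.36081568  0.05      ] [ 0.39497797 -0.21752088  0.05      ]
post top [ 0.56029682 -0.27049806  0.096     ] slot [ 0.55910827 -0.30330984  0.05      ] [ 0.57774348 -0.30398992  0.05      ] [ 0.57782228 -0.29305539  0.05      ] [ 0.55933263 -0.27104687  0.05      ]
pot rim [0.57057424 0.18097204 0.064     ] handle end [0.57874231 0.34160365 0.054     ] in [0.57350095 0.24593727 0.054     ]
rim l/r [0.57096591 0.23621067 0.064     ] [0.57018669 0.12631279 0.064     ] [0.62598861 0.18133258 0.064     ] [0.51471108 0.18060857 0.064     ]
A [array([0.455 , 0.3746, 0.011 ]), array([0.4471, 0.342 , 0.011 ]), array([0.4202, 0.3759, 0.011 ])]
B [array([0.3922, 0.2757, 0.011 ]), array([0.4046, 0.3129, 0.011 ]), array([0.4268, 0.2711, 0.011 ])]
C [array([0.404 , 0.1991, 0.011 ]), array([0.4327, 0.2198, 0.011 ]), array([0.3844, 0.2321, 0.011 ])]
D [array([0.4486, 0.1337, 0.011 ]), array([0.4559, 0.1686, 0.011 ]), array([0.415 , 0.1479, 0.011 ])]
```

Call:
{"name": "move_arm", "arguments": {"commands": "0.4 0 0 0 0 0 6.85;0.4 0 0 0 0 0 6.85;0.4 0 0 0 0 0 6.85;0.4 0 0 0 0 0 6.85;0.4 2 -2.7 0 0 0 0;0.4 2 -2.7 0 0 0 0;0.4 2 -2.7 0 0 0 0;0.4 2 -2.7 0 0 0 0;0.4 2 -2.7 0 0 0 0;0.4 2 -2.7 0 0 0 0;0.4 2 -2.7 0 0 0 0;0.4 2 -2.7 0 0 0 0", "force": 40}}

```text
t: 1.1
eef_pos: [0.4656, -0.3884, 0.231]
tool_rot: [-0.0, 1.0, -0.007, -0.0]
contact_force: [1.2, 0.7, 0.5]
gripper_width: 0.395
```

```bash
cat >> h.py <<'E'
def go(p,yaw=None,Rt=None,wait=False):
    "print remaining tool-frame turn (deg) and then the shift (cm) in the tool frame after that turn"
    s,r=st()
    if Rt is None:
        y=np.radians(yaw); Rt=R.from_matrix(np.array([[np.cos(y),np.sin(y),0],[np.sin(y),-np.cos(y),0],[0,0,-1]]))
    print('turn',np.round(np.degrees((r.inv()*Rt).as_rotvec()),1),'shift',np.round(100*Rt.inv().apply(np.array(p)-s['eef_pos']),2))
E
python3 -c "
from h import *
go([.560,-.2705,.13],-.8)"
```

```text
1.1 pos [ 0.4656 -0.3884  0.231 ] 
 [[ 1.    -0.015 -0.001]
 [-0.015 -1.     0.   ]
 [-0.001 -0.    -1.   ]] F [1.2 0.7 0.5] g 0.3953297350664082 q [ 0.56  0.36  0.04  1.73 -0.02  1.05 -0.98]
turn [-0.  0. -0.] shift [  9.27 -11.93  10.1 ]
```

Call:
{"name": "move_arm", "arguments": {"commands": "0.4 2.32 -2.98 0 0 0 0;0.4 2.32 -2.98 0 0 0 0;0.4 2.32 -2.98 2.5 0 0 0;0.4 2.32 -2.98 2.5 0 0 0;0.4 0 0 2.5 0 0 0;0.4 0 0 2.5 0 0 0;0.4 0 0 0 0 0 0"}}

```text
t: 1.68
eef_pos: [0.5528, -0.2745, 0.1299]
tool_rot: [-0.002, 1.0, -0.006, -0.004]
contact_force: [-0.6, 0.2, -0.6]
gripper_width: 0.401
```

```bash
python3 - <<'E'
from h import *
go([.560,-.2705,.064],-.8)
c=cam('scene'); save(c,'s1',(150,90,300,210),5)
p=w2px(c,[[.560,-.2705,.096],[.560,-.2705,.05]]); print((p-[150,90])*5)
E
```

```text
1.6833 pos [ 0.5528 -0.2745  0.1299] 
 [[ 1.    -0.012 -0.009]
 [-0.012 -1.     0.004]
 [-0.009 -0.003 -1.   ]] F [-0.6  0.2 -0.6] g 0.40110462901405514 q [ 0.37  0.5  -0.01  1.78  0.    0.87 -1.23]
turn [-0.2  0.5  0.1] shift [ 0.72 -0.41  6.59]
[[291.69278835 316.05128585]
 [310.97586755 401.23299602]]
```

View pics/s1.png

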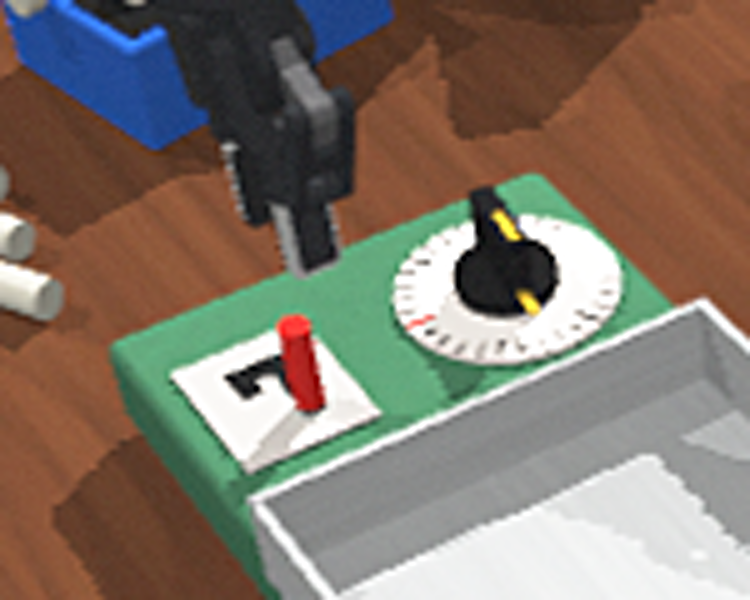

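The post sits within about 2 mm of my estimate: top seen at (295,322) and predicted at (292,316). The fingers are open above it, so I'll go down.

Call:
{"name": "move_arm", "arguments": {"commands": "0.4 0.4 -0.2 0 0 0 0;0.4 0 0 0 0 0 0;0.4 0 0 2.2 0 0 0;0.4 0 0 2.2 0 0 0;0.4 0 0 2.2 0 0 0;0.4 0 0 0 0 0 0;0.4 0 0 0 0 0 0"}}

```text
t: 2.32
eef_pos: [0.56, -0.2753, 0.0701]
tool_rot: [-0.0, 1.0, -0.007, -0.0]
contact_force: [0.5, 0.2, -0.7]
gripper_width: 0.4
```

```bash
python3 - <<'E'
from h import *
go([.560,-.2705,.064],-.8)
E
```

```text
2.3167 pos [ 0.56   -0.2753  0.0701] 
 [[ 1.    -0.015 -0.   ]
 [-0.015 -1.     0.   ]
 [-0.    -0.    -1.   ]] F [ 0.5  0.2 -0.7] g 0.39993783731695276 q [ 0.36  0.58 -0.01  1.81  0.01  0.76 -1.24]
turn [-0.   0.  -0.1] shift [-0.   -0.48  0.61]
```

Call:
{"name": "move_arm", "arguments": {"commands": "0.4 0 -0.4 0.4 0 0 0;0.4 0 0 0 0 0 0;0 0 0 0 0 0 0;0 0 0 0 0 0 0;0 0 0 0 0 0 0;0 0 0 0 0 0 0;0 0 0 0 0 0 0", "force": 50}}

```text
t: 2.9
eef_pos: [0.5609, -0.2699, 0.0667]
tool_rot: [-0.0, 1.0, -0.007, 0.001]
contact_force: [-0.7, 3.6, 5.4]
gripper_width: 0.151
```

```bash
python3 - <<'E'
from h import *
go([.560,-.3045,.066],-.8)
print(bot.get_obs().keys())
E
```

```text
2.9 pos [ 0.5609 -0.2699  0.0667] 
 [[ 1.    -0.014  0.002]
 [-0.014 -1.     0.001]
 [ 0.002 -0.001 -1.   ]] F [-0.7  3.6  5.4] g 0.15142176601865537 q [ 0.36  0.58 -0.01  1.81  0.01  0.75 -1.24]
turn [-0.  -0.1  0. ] shift [-0.04  3.46  0.07]
dict_keys(['t', 'q', 'joint_vel', 'joint_torque', 'eef_pos', 'tool_rot', 'contact_force', 'torque', 'gripper_width'])
```

Call:
{"name": "move_arm", "arguments": {"commands": "0 0 0.6 0 0 0 0;0 0 0.6 0 0 0 0;0 0 0.6 0 0 0 0;0 0 0.6 0 0 0 0;0 0 0.6 0 0 0 0;0 0 0.4 0 0 0 0;0 0 0 0 0 0 0;0 0 0 0 0 0 0"}}

```text
t: 3.57
eef_pos: [0.5609, -0.3015, 0.0666]
tool_rot: [-0.002, 1.0, -0.006, 0.001]
contact_force: [-0.7, 9.3, 7.4]
gripper_width: 0.145
```

Call:
{"name": "move_arm", "arguments": {"commands": "0 0.4 0 0 0 0 0;0 0.4 0 0 0 0 0;0 0.4 0 0 0 0 0;0 0.4 0 0 0 0 0;0 0.2 0 0 0 0 0;0 0 0 0 0 0 0;0 0 0 0 0 0 0"}}

```text
t: 4.15
eef_pos: [0.5787, -0.3012, 0.0666]
tool_rot: [-0.002, 1.0, -0.006, 0.0]
contact_force: [-2.6, 8.8, 9.1]
gripper_width: 0.144
```

```bash
python3 - <<'E'
from h import *
st()
c=cam('top'); save(c,'t2',(455,200,535,260),8)
E
```

```text
4.15 pos [ 0.5787 -0.3012  0.0666] 
 [[ 1.    -0.012  0.001]
 [-0.012 -1.     0.004]
 [ 0.001 -0.004 -1.   ]] F [-2.6  8.8  9.1] g 0.14437630678160368 q [ 0.39  0.62 -0.01  1.73  0.    0.79 -1.2 ]
```

Call:
{"name": "move_arm", "arguments": {"commands": "0 0 -0.3 0 0 0 0;0 0 -0.3 0 0 0 0;0 0 -0.2 0 0 0 0;0 0 0 0 0 0 0;0 0 0 0 0 0 0"}}

```text
t: 4.62
eef_pos: [0.5785, -0.2937, 0.0666]
tool_rot: [-0.002, 1.0, -0.006, 0.0]
contact_force: [-2.2, 8.1, 7.7]
gripper_width: 0.15
```

Call:
{"name": "move_arm", "arguments": {"commands": "0 0 -0.15 0 0 0 0;0 0 -0.15 0 0 0 0;0 0 0 0 0 0 0;0 0 0 0 0 0 0"}}

```text
t: 4.95
eef_pos: [0.5783, -0.293, 0.0666]
tool_rot: [-0.001, 1.0, -0.007, 0.001]
contact_force: [-1.2, 3.6, 5.1]
gripper_width: 0.147
```

Force dropped and motion is blocked, so the post rests in the notch. I'll release and back off.

Call:
{"name": "move_arm", "arguments": {"commands": "0.4 0 0 0 0 0 0;0.4 0 0 0 0 0 0;0.4 0 0 0 0 0 0;0.4 0 0 -2 0 0 0;0.4 0 0 -3 0 0 0;0.4 -3 0 -3 0 0 0;0.4 -3 0 0 0 0 0;0.4 -3 0 0 0 0 0;0.4 -3 0 0 0 0 0;0.4 0 0 0 0 0 0"}}

```text
t: 5.78
eef_pos: [0.4513, -0.2936, 0.1444]
tool_rot: [-0.0, 1.0, -0.01, -0.003]
contact_force: [-0.0, 0.4, -0.2]
gripper_width: 0.402
```

```bash
python3 - <<'E'
from h import *
# tool y along which bar: jaws across the bar. bar yaw = -0.8+79
go([.4525,-.2895,.13],-.8-11)
c=cam('scene'); save(c,'s3',(150,90,300,210),5)
Rm=cv2.Rodrigues(c['rvec'])[0]
E
```

```text
5.7833 pos [ 0.4513 -0.2936  0.1444] 
 [[ 1.    -0.019 -0.005]
 [-0.019 -1.     0.   ]
 [-0.005 -0.    -1.   ]] F [-0.   0.4 -0.2] g 0.4017341704644025 q [ 0.46  0.36 -0.    1.96  0.    0.82 -1.13]
turn [ 0.   0.3 10.7] shift [ 0.04 -0.42  1.44]
```

View pics/s3.png

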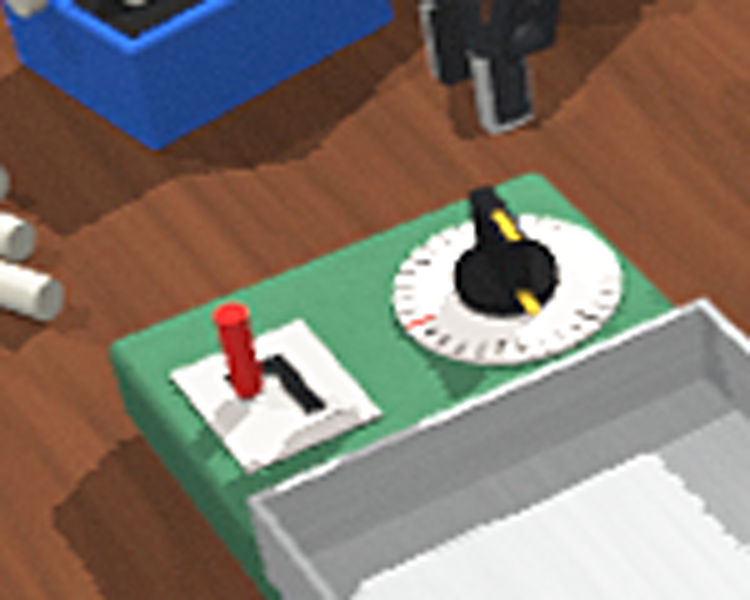

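```bash
python3 - <<'E'
from h import *
c=load('scene')
f=lambda u,v,z:px2w(c,150+u/5,90+v/5,z)
print('dial ends',f(393,290,.053),f(623,285,.053),f(510,212,.053),f(505,363,.053))
print('zero',f(418,322,.053),'ptr tip',f(535,312,.053),f(518,290,.056))
print('bar-top ptr',f(497,212,.0935),f(519,240,.0935),'bar end',f(483,190,.0935))
print(w2px(c,[.4525,-.2895,.053])*5-np.array([750,450]))
E
```

```text
dial ends [ 0.49727676 -0.31150994  0.053     ] [ 0.41356024 -0.25408918  0.053     ] [ 0.42705209 -0.32892589  0.053     ] [ 0.48242139 -0.23970167  0.053     ]
zero [ 0.49913215 -0.28573619  0.053     ] ptr tip [ 0.45449518 -0.26125425  0.053     ] [ 0.45439978 -0.27526409  0.056     ]
bar-top ptr [ 0.45539807 -0.28322473  0.0935    ] [ 0.45767175 -0.26100702  0.0935    ] bar end [ 0.45242458 -0.30021294  0.0935    ]
[[505.95686299 277.25520374]]
```

```bash
python3 - <<'E'
from h import *
a=load('scene'); b=load('top')
P=lambda c:c['K']@np.c_[cv2.Rodrigues(c['rvec'])[0],np.ravel(c['tvec'])]
for s,t in(((495,211),(655,338)),((520,241),(609,332)),((483,190),(692,345))):
    X=cv2.triangulatePoints(P(a),P(b),np.array([150+s[0]/5,90+s[1]/5]),np.array([335+t[0]/4,195+t[1]/4])).ravel(); print(X[:3]/X[3])
E
```

```text
[ 0.45324641 -0.29090784  0.0884681 ]
[ 0.45553322 -0.26887181  0.08734924]
[ 0.44960699 -0.30852501  0.0874216 ]
```

Call:
{"name": "move_arm", "arguments": {"commands": "0.4 0 0 0 0 0 -6.9;0.4 0 0 0 0 0 -6.9;0.4 0 0 0 0 0 -6.9;0.4 0 0 0 0 0 -6.9;0.4 0 0 0 0 0 -6.9;0.4 0 0 0 0 0 -6.9;0.4 0 0 0 0 0 -6.9;0.4 0 0 0 0 0 -6.9;0.4 0 0 0 0 0 -6.9;0.4 0 0 0 0 0 -6.9;0.4 0 0 0 0 0 -6.9;0.4 0 0 0 0 0 -6.9"}}

```text
t: 6.83
eef_pos: [0.4592, -0.2927, 0.1449]
tool_rot: [0.0, 0.753, 0.658, 0.0]
contact_force: [-0.3, 0.3, -0.2]
gripper_width: 0.399
```

```bash
python3 - <<'E'
from h import *
go([.4526,-.2888,.065],82)
E
```

```text
6.8333 pos [ 0.4592 -0.2927  0.1449] 
 [[ 0.134  0.991  0.001]
 [ 0.991 -0.134 -0.   ]
 [ 0.     0.001 -1.   ]] F [-0.3  0.3 -0.2] g 0.3990648293662976 q [ 0.71  0.39 -0.31  1.93  0.16  0.84  0.18]
turn [ 0.1 -0.   0.3] shift [ 0.29 -0.71  7.99]
```

Call:
{"name": "move_arm", "arguments": {"commands": "0.4 0.3 -0.7 0 0 0 0;0.4 0 0 2.5 0 0 0;0.4 0 0 2.5 0 0 0;0.4 0 0 2 0 0 0;0.4 0 0 0 0 0 0;0.4 0 0 0 0 0 0"}}

```text
t: 7.33
eef_pos: [0.4512, -0.288, 0.0743]
tool_rot: [-0.001, 0.756, 0.655, -0.0]
contact_force: [0.8, 0.3, 0.8]
gripper_width: 0.4
```

```bash
python3 - <<'E'
from h import *
go([.4526,-.2888,.065],82)
E
```

```text
7.3333 pos [ 0.4512 -0.288   0.0743] 
 [[ 0.142  0.99  -0.002]
 [ 0.99  -0.142  0.001]
 [ 0.001 -0.002 -1.   ]] F [0.8 0.3 0.8] g 0.4002200484017449 q [ 0.68  0.48 -0.29  2.    0.2   0.7   0.13]
turn [-0.1 -0.1 -0.1] shift [-0.06  0.15  0.93]
```

Close on the bar, then turn clockwise (+rz) step by step.

Call:
{"name": "move_arm", "arguments": {"commands": "0.4 0 0.1 0.8 0 0 0;0.4 0 0 0 0 0 0;0 0 0 0 0 0 0;0 0 0 0 0 0 0;0 0 0 0 0 0 0;0 0 0 0 0 0 0", "force": 40}}

```text
t: 7.83
eef_pos: [0.4544, -0.2891, 0.0678]
tool_rot: [0.002, 0.755, 0.656, 0.001]
contact_force: [5.1, -0.3, 1.1]
gripper_width: 0.145
```

Call:
{"name": "move_arm", "arguments": {"commands": "0 0 0 0 0 0 6.5;0 0 0 0 0 0 6.5;0 0 0 0 0 0 6.5;0 0 0 0 0 0 6.5;0 0 0 0 0 0 6.5;0 0 0 0 0 0 6.5;0 0 0 0 0 0 6.5;0 0 0 0 0 0 6.5;0 0 0 0 0 0 6.5;0 0 0 0 0 0 6.5;0 0 0 0 0 0 6.5;0 0 0 0 0 0 0"}}

```text
t: 8.83
eef_pos: [0.4537, -0.2882, 0.0678]
tool_rot: [0.0, 0.996, 0.089, 0.001]
contact_force: [2.0, 2.5, 4.4]
gripper_width: 0.143
```

```bash
python3 - <<'E'
from h import *
go([.4526,-.2888,.065],-.8)
E
```

```text
8.8333 pos [ 0.4537 -0.2882  0.0678] 
 [[ 0.984  0.177  0.002]
 [ 0.177 -0.984  0.   ]
 [ 0.002  0.    -1.   ]] F [2.  2.5 4.4] g 0.14257494592164885 q [ 0.43  0.47  0.03  2.02 -0.02  0.65 -0.92]
turn [ 0.  -0.1 11. ] shift [-0.11  0.06  0.28]
```

Call:
{"name": "move_arm", "arguments": {"commands": "0 0 0 0 0 0 5.5;0 0 0 0 0 0 5.5;0 0 0 0 0 0 0;0 0 0 0 0 0 0;0.4 0 0 0 0 0 0;0.4 0 0 0 0 0 0;0.4 0 0 0 0 0 0;0.4 0 0 -3 0 0 0;0.4 0 0 -3 0 0 0;0.4 -3 0 -3 0 0 0;0.4 -3 0 0 0 0 0;0.4 -3 0 0 0 0 0"}}

```text
t: 9.83
eef_pos: [0.3629, -0.2885, 0.1577]
tool_rot: [0.001, 1.0, -0.004, 0.001]
contact_force: [-1.3, 0.6, -0.9]
gripper_width: 0.403
```

```bash
python3 - <<'E'
from h import *
st()
a=cam('scene'); b=cam('top')
x=cv2.resize(a['img'][110:170,215:290,::-1],None,fx=7,fy=7,interpolation=cv2.INTER_CUBIC)
y=cv2.resize(b['img'][245:315,460:527,::-1],None,fx=6,fy=6,interpolation=cv2.INTER_CUBIC)
m=np.zeros((600,800,3),np.uint8); y=y[:, :] ; x=cv2.resize(x,(390,312)); m[:312,:390]=x; m[:y.shape[0],395:395+y.shape[1]]=y
cv2.imwrite('pics/k4.png',m)
E
```

```text
9.8333 pos [ 0.3629 -0.2885  0.1577] 
 [[ 1.    -0.009  0.003]
 [-0.009 -1.    -0.002]
 [ 0.003  0.002 -1.   ]] F [-1.3  0.6 -0.9] g 0.4028783591013854 q [ 0.44  0.22  0.11  2.13 -0.04  0.79 -1.01]
```

View pics/k4.png

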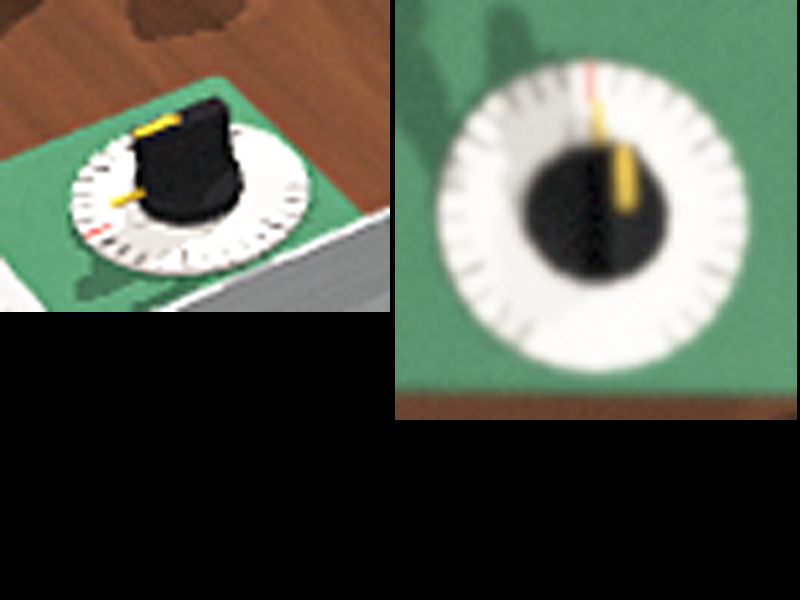

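The pointer lies on the zero mark to within about 2°: mark (590,82), pointer tip (597,103). I'll do a numeric check and also get the elbow targets.

```bash
python3 - <<'E'
from h import *
for n in('top','scene'):
    c=load(n); h=cv2.cvtColor(c['img'],cv2.COLOR_RGB2HSV)
    m=((abs(h[...,0].astype(int)-25)<7)&(h[...,1]>130)&(h[...,2]>120)).astype(np.uint8)
    x0,y0,x1,y1=(460,245,527,315) if n=='top' else (215,110,290,170)
    w=np.zeros_like(m); w[y0:y1,x0:x1]=m[y0:y1,x0:x1]
    k,l,s,ce=cv2.connectedComponentsWithStats(w)
    for i in range(1,k):
        if s[i,4]<6: continue
        v,u=np.where(l==i); X=np.array([px2w(c,a,b,.089 if s[i,4]==s[1:,4].max() else .057)[:2] for a,b in zip(u,v)])
        X0=X.mean(0); d=np.linalg.svd(X-X0)[2][0]; d*=np.sign(d[0]); print(n,s[i,4],X0,np.degrees(np.arctan2(d[1],d[0])))
E
```

```text
top 35 [ 0.46354803 -0.28922278] 3.9509578803404026
scene 20 [ 0.46255026 -0.29093591] -3.1709380570338297
scene 8 [ 0.47926696 -0.29419558] 1.3967753251765496
```

Both the centroids and the tool yaw agree, giving the tare as 0 ± 0.05 rad. Next is the pot. I'll test in free air whether the arm can roll about the handle axis.

Call:
{"name": "move_arm", "arguments": {"commands": "0.4 2.1 -2.1 -2.1 0 0 0;0.4 2.1 -2.1 -2.1 0 0 0;0.4 2.1 -2.1 -2.1 0 0 0;0.4 2.1 -2.1 -2.1 0 0 0;0.4 2.1 -2.1 -2.1 0 0 0;0.4 2.1 -2.1 -2.1 0 0 0;0.4 2.1 -2.1 -2.1 0 0 0;0.4 2.1 -2.1 -2.1 0 0 0;0.4 2.1 -2.1 -2.1 0 0 0;0.4 0 0 0 0 0 0"}}

```text
t: 10.77
eef_pos: [0.5591, -0.0946, 0.3489]
tool_rot: [-0.001, 1.0, -0.001, 0.004]
contact_force: [0.8, 0.3, -0.0]
gripper_width: 0.401
```

Call:
{"name": "move_arm", "arguments": {"commands": "0.4 0 0 0 6.5 0 0;0.4 0 0 0 6.5 0 0;0.4 0 0 0 6.5 0 0;0.4 0 0 0 6.5 0 0;0.4 0 0 0 6.5 0 0;0.4 0 0 0 6.5 0 0;0.4 0 0 0 6.5 0 0;0.4 0 0 0 6.5 0 0;0.4 0 0 0 6.5 0 0;0.4 0 0 0 6.5 0 0;0.4 0 0 0 6.5 0 0;0.4 0 0 0 0 0 0"}}

```text
t: 11.77
eef_pos: [0.5524, -0.1028, 0.3399]
tool_rot: [-0.587, 0.809, -0.008, 0.0]
contact_force: [-1.0, -0.2, -0.5]
gripper_width: 0.399
```

```bash
python3 -c "
from h import *
st()"
```

```text
11.7667 pos [ 0.5524 -0.1028  0.3399] 
 [[ 1.    -0.014  0.01 ]
 [-0.014 -0.31   0.951]
 [-0.01  -0.951 -0.31 ]] F [-1.  -0.2 -0.5] g 0.3988373562041478 q [ 0.62  0.61 -0.1   1.61 -0.95  1.74 -0.8 ]
```

Call:
{"name": "move_arm", "arguments": {"commands": "0.4 0 0 0 -7 0 0;0.4 0 0 0 -7 0 0;0.4 0 0 0 -7 0 0;0.4 0 0 0 -7 0 0;0.4 0 0 0 -7 0 0;0.4 0 0 0 -7 0 0;0.4 0 0 0 -7 0 0;0.4 0 0 0 -7 0 0;0.4 0 0 0 -7 0 0;0.4 0 0 0 -7 0 0;0.4 0 0 0 -7 0 0;0.4 0 0 0 -7 0 0"}}

```text
t: 12.77
eef_pos: [0.5553, -0.1002, 0.3485]
tool_rot: [0.112, 0.994, -0.004, 0.004]
contact_force: [-0.1, 0.6, -0.9]
gripper_width: 0.399
```

Call:
{"name": "move_arm", "arguments": {"commands": "0.4 0 0 0 -7 0 0;0.4 0 0 0 -7 0 0;0.4 0 0 0 -7 0 0;0.4 0 0 0 -7 0 0;0.4 0 0 0 -7 0 0;0.4 0 0 0 -7 0 0;0.4 0 0 0 -7 0 0;0.4 0 0 0 -7 0 0;0.4 0 0 0 -7 0 0;0.4 0 0 0 -7 0 0;0.4 0 0 0 -7 0 0;0.4 0 0 0 0 0 0"}}

```text
t: 13.77
eef_pos: [0.5542, -0.0985, 0.3417]
tool_rot: [0.706, 0.708, 0.001, -0.003]
contact_force: [-0.3, 0.3, -0.5]
gripper_width: 0.402
```

```bash
python3 -c "
from h import *
st()"
```

```text
13.7667 pos [ 0.5542 -0.0985  0.3417] 
 [[ 1.     0.006 -0.003]
 [-0.003 -0.003 -1.   ]
 [-0.006  1.    -0.003]] F [-0.3  0.3 -0.5] g 0.40184500115818966 q [-0.54  0.63  0.06  1.89  1.14  1.82 -2.56]
```

Call:
{"name": "move_arm", "arguments": {"commands": "0.4 0 0 0 7 0 0;0.4 0 0 0 7 0 0;0.4 0 0 0 7 0 0;0.4 0 0 0 7 0 0;0.4 0 0 0 7 0 0;0.4 0 0 0 7 0 0;0.4 0 0 0 7 0 0;0.4 0 0 0 7 0 0;0.4 0 0 0 7 0 0;0.4 0 0 0 7 0 0;0.4 0 0 0 7 0 0;0.4 0 0 0 7 0 0"}}

```text
t: 14.77
eef_pos: [0.5557, -0.1003, 0.3505]
tool_rot: [0.045, 0.999, -0.004, 0.007]
contact_force: [-0.3, 1.0, -1.2]
gripper_width: 0.398
```

Call:
{"name": "move_arm", "arguments": {"commands": "0.4 0 0 0 6 0 0;0.4 0 0 0 0 0 -7;0.4 0 0 0 0 0 -7;0.4 0 0 0 0 0 -7;0.4 0 0 0 0 0 -7;0.4 0 0 0 0 0 -7;0.4 0 0 0 0 0 -7;0.4 0 0 0 0 0 -7;0.4 0 0 0 0 0 -7;0.4 0 0 0 0 0 -7;0.4 0 0 0 0 0 -7;0.4 0 0 0 0 0 -7"}}

```text
t: 15.77
eef_pos: [0.5549, -0.1007, 0.3488]
tool_rot: [-0.0, 0.783, 0.622, 0.006]
contact_force: [-0.3, 0.1, 0.0]
gripper_width: 0.402
```

```bash
cat >> h.py <<'E'
def rot(yaw,tilt=0):
    y=np.radians(yaw); return R.from_matrix(np.array([[np.cos(y),np.sin(y),0],[np.sin(y),-np.cos(y),0],[0,0,-1]]))*R.from_euler('x',tilt,degrees=True)
def goG(g,yaw,tilt=0):
    "target for the grasp point"
    r=rot(yaw,tilt); go(np.array(g)+.019*r.as_matrix()[:,2],Rt=r)
E
python3 -c "
from h import *
goG([.5764,.2959,.15],87,35)
c=load('top'); print('bottle',px2w(c,306,157,0),px2w(c,304,110,.2),'can',px2w(c,419,158,0),px2w(c,422,134,.09),'wrench',px2w(c,216,178,.005),px2w(c,256,122,.005))"
```

```text
15.7667 pos [ 0.5549 -0.1007  0.3488] 
 [[ 0.227  0.974  0.009]
 [ 0.974 -0.227  0.008]
 [ 0.009  0.007 -1.   ]] F [-0.3  0.1  0. ] g 0.4021058243212447 q [ 0.22  0.21 -0.17  1.67  0.03  1.26 -0.19]
turn [35.4 -3.6 -9.7] shift [39.72 11.46 18.14]
bottle [0.71901692 0.08003129 0.        ] [0.75363505 0.07648793 0.2       ] can [ 0.71474385 -0.15819984  0.        ] [ 0.73999066 -0.15114811  0.09      ] wrench [0.67428748 0.26933164 0.005     ] [0.79457312 0.18581007 0.005     ]
```

Call:
{"name": "move_arm", "arguments": {"commands": "0.4 0 0 0 0 0 -5;0.4 0 0 0 0 0 -5;0.4 3.97 0 0 0 0 0;0.4 3.97 0 0 0 0 0;0.4 3.97 0 0 0 0 0;0.4 3.97 0 0 0 0 0;0.4 3.97 0 0 0 0 0;0.4 3.97 0 0 0 0 0;0.4 3.97 0 0 0 0 0;0.4 3.97 0 0 0 0 0;0.4 3.97 0 0 0 0 0;0.4 3.97 0 0 0 0 0"}}

```text
t: 16.77
eef_pos: [0.579, 0.298, 0.3527]
tool_rot: [-0.002, 0.728, 0.685, 0.007]
contact_force: [1.0, 0.1, 0.7]
gripper_width: 0.4
```

Call:
{"name": "move_arm", "arguments": {"commands": "0.4 0 0 2 6 0 0;0.4 0 0 2 6 0 0;0.4 0 0 2 6 0 0;0.4 0 0 2 6 0 0;0.4 0 0 2 6 0 0;0.4 0 0 2 5 0 0;0.4 0 0 0 0 0 0;0.4 0 0 0 0 0 0"}}

```text
t: 17.43
eef_pos: [0.5488, 0.2983, 0.235]
tool_rot: [-0.221, 0.694, 0.654, -0.201]
contact_force: [-0.1, 0.9, 0.5]
gripper_width: 0.4
```

```bash
python3 -c "
from h import *
goG([.5764,.2959,.12],87,35)
c=cam('top'); save(c,'t5',(150,180,310,300),5); print((w2px(c,[[.5764,.2959,.054],[.5706,.181,.064]])-[150,180])*5)
c=cam('scene');"
```

```text
17.4333 pos [0.5488 0.2983 0.235 ] 
 [[ 0.063  0.82  -0.569]
 [ 0.998 -0.046  0.044]
 [ 0.01  -0.571 -0.821]] F [-0.1  0.9  0.5] g 0.39959165699102167 q [-0.22  0.74 -0.4   1.26 -0.1   1.67 -0.64]
turn [ 0.2 -0.8 -0.2] shift [-0.09  8.87  9.73]
[[238.36967694 203.72083481]
 [521.18012444 212.43626256]]
```

View pics/t5.png

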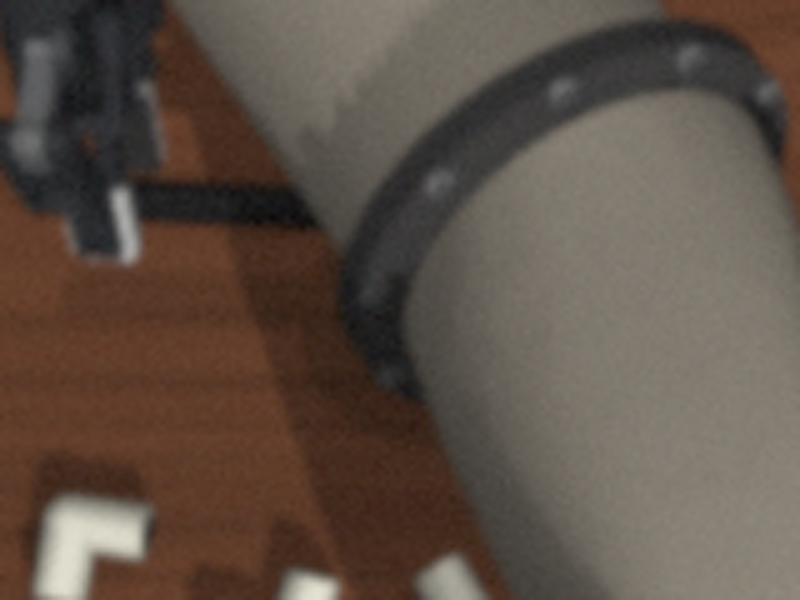

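Call:
{"name": "move_arm", "arguments": {"commands": "0.4 0 2.5 1 0 0 0;0.4 0 2.5 1 0 0 0;0.4 0 2.5 1 0 0 0;0.4 0 2.5 1 0 0 0;0.4 0 2.6 1 0 0 0;0.4 0 0 2 0 0 0;0.4 0 0 2 0 0 0;0.4 0 0 0 0 0 0;0.4 0 0 0 0 0 0"}}

```text
t: 18.28
eef_pos: [0.5998, 0.2976, 0.0914]
tool_rot: [-0.221, 0.694, 0.655, -0.201]
contact_force: [0.0, -0.5, 0.8]
gripper_width: 0.398
```

```bash
python3 -c "
from h import *
goG([.5764,.2959,.054],87,35)
c=cam('scene'); save(c,'s6',(270,260,470,410),4);print((w2px(c,[[.5764,.2959,.054]])-[270,260])*4)"
```

```text
18.2833 pos [0.5998 0.2976 0.0914] 
 [[ 0.06   0.82  -0.569]
 [ 0.998 -0.043  0.043]
 [ 0.011 -0.571 -0.821]] F [ 0.  -0.5  0.8] g 0.3975402355380065 q [-0.23  0.95 -0.37  1.19 -0.03  1.55 -0.57]
turn [ 0.2 -0.8 -0. ] shift [-0.29  0.24  6.3 ]
[[438.43152474 466.25791925]]
```

View pics/s6.png

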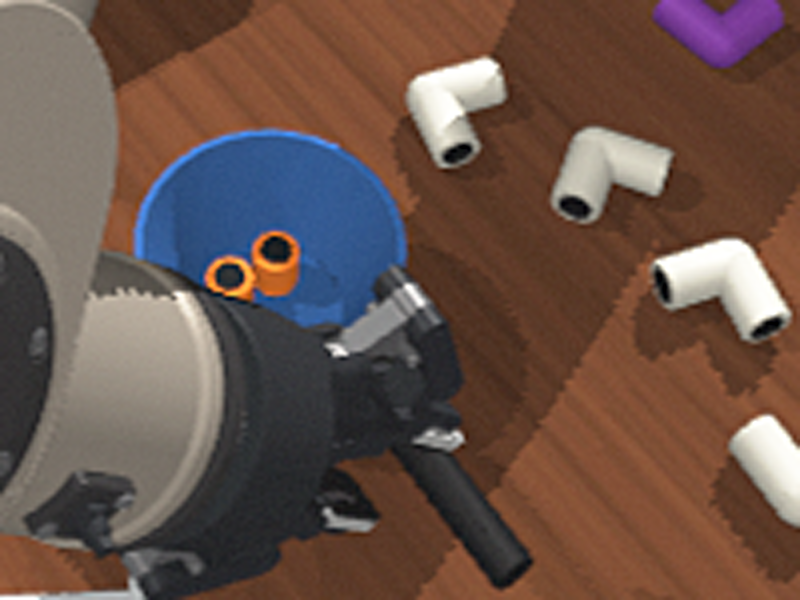

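Call:
{"name": "move_arm", "arguments": {"commands": "0.4 -0.2 0.2 1.5 0 0 0;0.4 0 0 1.5 0 0 0;0.4 0 0 1.2 0 0 0;0.4 0 0 1 0 0 0;0.4 0 0 1 0 0 0;0.4 0 0 0 0 0 0;0.4 0 0 0 0 0 0", "force": 100}}

```text
t: 18.92
eef_pos: [0.5652, 0.2973, 0.0368]
tool_rot: [-0.222, 0.694, 0.654, -0.203]
contact_force: [0.1, 0.7, 0.2]
gripper_width: 0.398
```

```bash
python3 -c "
from h import *
goG([.5764,.2959,.054],87,35)"
```

```text
18.9167 pos [0.5652 0.2973 0.0368] 
 [[ 0.061  0.818 -0.573]
 [ 0.998 -0.045  0.042]
 [ 0.009 -0.574 -0.819]] F [0.1 0.7 0.2] g 0.3981655554325361 q [-0.23  0.97 -0.37  1.3  -0.03  1.43 -0.57]
turn [-0.  -0.7 -0.1] shift [-0.08 -0.07 -0.15]
```

Call:
{"name": "move_arm", "arguments": {"commands": "0.3 0 0 0 0 0 0;0.2 0 0 0 0 0 0;0 0 0 0 0 0 0;0 0 0 0 0 0 0;0 0 0 0 0 0 0;0 0 0 0 0 0 0;0 0 0 0 0 0 0"}}

```text
t: 19.5
eef_pos: [0.5656, 0.2974, 0.037]
tool_rot: [-0.222, 0.694, 0.654, -0.203]
contact_force: [1.2, -0.9, 1.8]
gripper_width: 0.18
```

```bash
python3 -c "
from h import *
st()"
```

```text
19.5 pos [0.5656 0.2974 0.037 ] 
 [[ 0.062  0.818 -0.572]
 [ 0.998 -0.045  0.043]
 [ 0.009 -0.573 -0.819]] F [ 1.2 -0.9  1.8] g 0.179803108199388 q [-0.23  0.97 -0.37  1.3  -0.03  1.42 -0.57]
```

Call:
{"name": "move_arm", "arguments": {"commands": "0 0 -0.57 -0.82 0 0 0;0 0 -1.15 -1.64 0 0 0;0 0 -1.15 -1.64 0 0 0;0 0 -1.15 -1.64 0 0 0;0 0 -1.15 -1.64 0 0 0;0 0 -1.15 -1.64 0 0 0;0 0 -1.15 -1.64 0 0 0;0 0 -1.15 -1.64 0 0 0;0 0 -1.15 -1.64 0 0 0;0 0 -1.15 -1.64 0 0 0;0 0 0 0 0 0 0"}}

```text
t: 20.42
eef_pos: [0.5663, 0.2962, 0.2314]
tool_rot: [-0.221, 0.694, 0.655, -0.2]
contact_force: [0.8, -0.1, -0.9]
gripper_width: 0.18
```

```bash
python3 -c "
from h import *
goG([.575,.1,.26],43,35)
c=cam('scene'); save(c,'s7',(200,100,500,400),2)"
```

```text
20.4167 pos [0.5663 0.2962 0.2314] 
 [[ 0.062  0.821 -0.568]
 [ 0.998 -0.044  0.045]
 [ 0.012 -0.57  -0.822]] F [ 0.8 -0.1 -0.9] g 0.18016570924711006 q [-0.22  0.77 -0.39  1.21 -0.09  1.69 -0.63]
turn [-0.  24.3 36. ] shift [-12.74  10.6   -9.01]
```

View pics/s7.png

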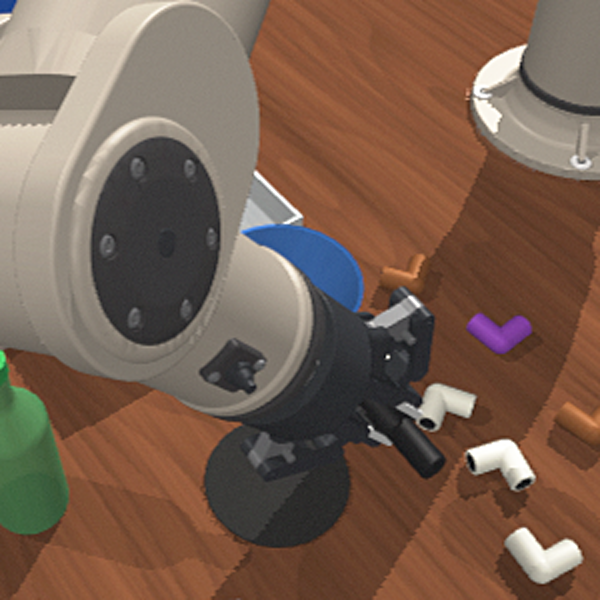

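Call:
{"name": "move_arm", "arguments": {"commands": "0 -2 0 0 0 0 0;0 -3.5 0 0 0 0 0;0 -3.5 0 0 0 0 0;0 -3.5 0 0 0 0 0;0 -3.5 0 0 0 0 0;0 -2 0 0 0 0 0;0 0 0 0 0 3.5 5.1;0 0 0 0 0 3.5 5.1;0 0 0 0 0 3.5 5.1;0 0 0 0 0 3.5 5.1;0 0 0 0 0 3.5 5.1;0 0 0 0 0 3.5 5.1"}}

```text
t: 21.47
eef_pos: [0.5535, 0.115, 0.2235]
tool_rot: [-0.276, 0.867, 0.395, -0.126]
contact_force: [-0.2, -0.4, -2.0]
gripper_width: 0.177
```

```bash
python3 -c "
from h import *
goG([.585,-.12,.25],0,35)"
```

```text
21.4667 pos [0.5535 0.115  0.2235] 
 [[ 0.656  0.615 -0.437]
 [ 0.755 -0.536  0.378]
 [-0.002 -0.578 -0.816]] F [-0.2 -0.4 -2. ] g 0.1773579777153418 q [ 0.11  0.59 -0.28  1.54 -0.31  1.45 -0.77]
turn [-0.2 28.3 40. ] shift [  3.15  17.73 -13.75]
```

Call:
{"name": "move_arm", "arguments": {"commands": "0 0 0 0 0 3.54 5;0 0 0 0 0 3.54 5;0 0 0 0 0 3.54 5;0 0 0 0 0 3.54 5;0 0 0 0 0 3.54 5;0 0 0 0 0 3.54 5;0 0 0 0 0 3.54 5;0 0 0 0 0 3.54 5;0 0.5 2.5 -2 0 0 0;0 0.5 2.5 -2 0 0 0;0 0.5 2.5 -2 0 0 0;0 0.5 2.5 -2 0 0 0"}}

```text
t: 22.47
eef_pos: [0.5736, -0.0134, 0.2315]
tool_rot: [-0.303, 0.953, 0.003, -0.001]
contact_force: [0.2, -0.0, -1.5]
gripper_width: 0.176
```

```bash
python3 -c "
from h import *
goG([.585,-.12,.22],0,35)"
```

```text
22.4667 pos [ 0.5736 -0.0134  0.2315] 
 [[ 1.     0.005 -0.004]
 [ 0.006 -0.817  0.577]
 [-0.001 -0.577 -0.817]] F [ 0.2 -0.  -1.5] g 0.17567904434909634 q [ 0.33  0.43 -0.12  1.77 -0.6   1.17 -1.04]
turn [-0.3  0.3  0.3] shift [ 1.14  9.4  -3.27]
```

Call:
{"name": "move_arm", "arguments": {"commands": "0 0.4 3.1 -1.1 0 0 0;0 0.4 3.1 -1.1 0 0 0;0 0.3 3.2 -1.1 0 0 0;0 0 0 0 -6 0 0;0 0 0 0 -6 0 0;0 0 0 0 -6 0 0;0 0 0 0 -6 0 0;0 0 0 0 -6 0 0;0 0 0 0 -6 0 0;0 0 0 0 -6 0 0;0 0 0 0 -6 0 0;0 0 0 0 0 0 0"}}

```text
t: 23.47
eef_pos: [0.586, -0.1007, 0.2033]
tool_rot: [0.111, 0.994, 0.008, 0.0]
contact_force: [-0.2, 3.6, -2.1]
gripper_width: 0.18
```

```bash
python3 -c "
from h import *
goG([.585,-.13,.15],0,-13)
c=cam('top'); save(c,'t8',(320,180,540,340),3.5)"
```

```text
23.4667 pos [ 0.586  -0.1007  0.2033] 
 [[ 1.     0.017  0.002]
 [ 0.017 -0.975 -0.221]
 [-0.002  0.221 -0.975]] F [-0.2  3.6 -2.1] g 0.17983703320007166 q [-0.17  0.37  0.14  1.82  0.21  0.97 -1.71]
turn [-0.2 -0.1  0.9] shift [-0.1   1.65  7.75]
```

View pics/t8.png

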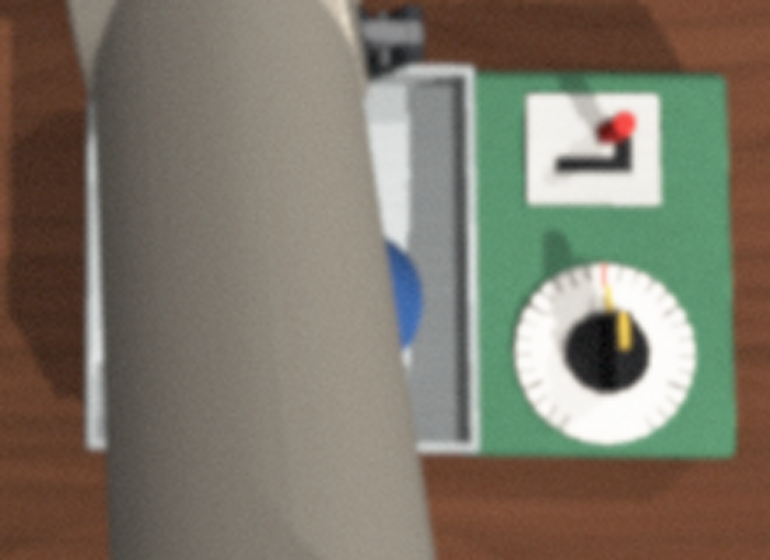

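Call:
{"name": "move_arm", "arguments": {"commands": "0 0 0.7 2.3 0 0 0;0 0 0.7 2.3 0 0 0;0 0 0 2.2 0 0 0;0 0 0 0 -5 0 0;0 0 0 0 -5 0 0;0 0 0 0 -5 0 0;0 0 0 0 -5 0 0;0 0 0 0 -5 0 0;0 0 0 0 -5 0 0;0 0 0 0 -5 0 0;0 0 0 0 -5 0 0;0 0 0 0 0 0 0"}}

```text
t: 24.52
eef_pos: [0.5855, -0.1346, 0.1386]
tool_rot: [0.444, 0.896, 0.005, -0.001]
contact_force: [-0.6, 1.3, -3.5]
gripper_width: 0.179
```

```bash
python3 -c "
from h import *
goG([.585,-.115,.145],0,-85)"
```

```text
24.5167 pos [ 0.5855 -0.1346  0.1386] 
 [[ 1.     0.009  0.003]
 [ 0.008 -0.605 -0.796]
 [-0.005  0.796 -0.605]] F [-0.6  1.3 -3.5] g 0.17930339562380246 q [-0.63  0.68  0.42  1.91  0.75  1.02 -2.36]
turn [-32.2  -0.3   0.5] shift [-0.05  0.47 -0.11]
```

Call:
{"name": "move_arm", "arguments": {"commands": "0 0 0 0 -5 0 0;0 0 0 0 -5 0 0;0 0 0 0 -5 0 0;0 0 0 0 -5 0 0;0 0 0 0 -5 0 0;0 0 0 0 -5 0 0;0 0 0 0 0 0 0;0 0 0 0 0 0 0;0 0 0 0 0 0 0;0 0 0 0 0 0 0;0 0 0 0 0 0 0;0 0 0 0 0 0 0"}}

```text
t: 25.52
eef_pos: [0.5869, -0.1367, 0.1433]
tool_rot: [0.66, 0.751, 0.001, 0.003]
contact_force: [1.2, -0.3, -1.4]
gripper_width: 0.18
```

```bash
python3 -c "
from h import *
goG([.585,-.115,.145],0,-85)
a=cam('scene'); b=cam('top')
m=np.zeros((480,800,3),np.uint8)
m[:,:400]=cv2.resize(a['img'][90:330,170:370,::-1],(400,480)); m[:300,400:]=cv2.resize(b['img'][180:330,340:540,::-1],(400,300)); cv2.imwrite('pics/p9.png',m)"
```

```text
25.5167 pos [ 0.5869 -0.1367  0.1433] 
 [[ 1.    -0.003  0.005]
 [ 0.005 -0.129 -0.992]
 [ 0.004  0.992 -0.129]] F [ 1.2 -0.3 -1.4] g 0.1802477639808418 q [-0.79  1.01  0.53  1.86  0.89  1.26 -2.61]
turn [-2.4 -0.3 -0.2] shift [-0.19 -0.02 -0.28]
```

View pics/p9.png

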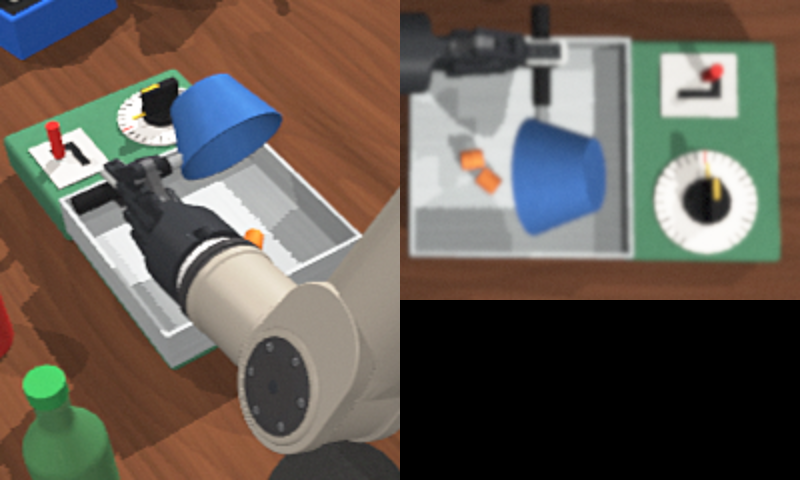

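Both orange plugs are in the pan, at (470,158) and (487,180) in the right half. The pot is empty. Now I'll go back the same way.

Call:
{"name": "move_arm", "arguments": {"commands": "0 0 2.5 -0.3 0 0 0;0 0 2.5 -0.3 0 0 0;0 0 2.5 -0.3 0 0 0;0 0 0 0 6.5 0 0;0 0 0 0 6.5 0 0;0 0 0 0 6.5 0 0;0 0 0 0 6.5 0 0;0 0 0 0 6.5 0 0;0 0 0 0 6.5 0 0;0 0 0 0 6.5 0 0;0 0 0 0 6.5 0 0;0 0 0 0 6.5 0 0"}}

```text
t: 26.62
eef_pos: [0.5867, -0.1365, 0.2192]
tool_rot: [0.207, 0.978, 0.003, 0.003]
contact_force: [-1.0, -0.2, -2.3]
gripper_width: 0.18
```

Call:
{"name": "move_arm", "arguments": {"commands": "0 0 0 0 6.5 0 0;0 0 0 0 6.5 0 0;0 0 0 0 6.5 0 0;0 0 0 0 6.5 0 0;0 0 0 0 6.5 0 0;0 0 0 0 6.5 0 0;0 0 0 0 6.5 0 0;0 0 0 0 6.5 0 0;0 0 0 0 6.5 0 0;0 0 0 0 0 0 0"}}

```text
t: 27.45
eef_pos: [0.5841, -0.1429, 0.2148]
tool_rot: [-0.296, 0.955, -0.002, -0.001]
contact_force: [-1.5, -0.7, -2.0]
gripper_width: 0.178
```

```bash
python3 -c "
from h import *
goG([.565,.09,.25],0,35)
c=load('scene'); print('mat (s7 pixel)',px2w(c,200+277/2,100+485/2,.004))"
```

```text
27.45 pos [ 0.5841 -0.1429  0.2148] 
 [[ 1.    -0.004 -0.002]
 [-0.002 -0.825  0.565]
 [-0.004 -0.565 -0.825]] F [-1.5 -0.7 -2. ] g 0.17778044741034035 q [ 0.35  0.54  0.09  1.64 -0.61  1.31 -0.87]
turn [ 0.6  0.1 -0.2] shift [ -1.91 -21.09  12.37]
mat (s7 pixel) [0.57404125 0.19304291 0.004     ]
```

```bash
python3 - <<'E'
from h import *
for n in('top','scene'):
    c=cam(n); im=c['img'].astype(int)
    mx=im.max(2); mn=im.min(2)
    m=((mx<75)&(mx-mn<14)).astype(np.uint8)
    ctr=w2px(c,[.572,.185,.004])[0]; w=np.zeros_like(m); r=55; u,v=map(int,ctr); w[v-r:v+r,u-r:u+r]=m[v-r:v+r,u-r:u+r]
    w=cv2.morphologyEx(w,cv2.MORPH_OPEN,np.ones((3,3),np.uint8))
    k,l,s,ce=cv2.connectedComponentsWithStats(w); i=1+s[1:,4].argmax(); print(n,s[i],ce[i],px2w(c,*ce[i],.004))
    p=np.argwhere(l==i)[:,::-1]; X=np.array([px2w(c,*q,.004) for q in p]); print(X.min(0),X.max(0),(X.min(0)+X.max(0))/2)
E
```

```text
top [ 228  200   57   57 2556] [255.59037559 227.9471831 ] [0.5678687  0.18537808 0.004     ]
[0.50914696 0.12611746 0.004     ] [0.62698932 0.24317542 0.004     ] [0.56806814 0.18464644 0.004     ]
scene [ 303  309   72   65 3652] [338.22562979 340.70399781] [0.57236662 0.190065   0.004     ]
[0.5100335  0.12711498 0.004     ] [0.631663   0.24854958 0.004     ] [0.57084825 0.18783228 0.004     ]
```

Call:
{"name": "move_arm", "arguments": {"commands": "0 -0.2 -3 1.7 0 0 0;0 -0.3 -3 1.7 0 0 0;0 -0.3 -3 1.7 0 0 0;0 -0.3 -3 1.7 0 0 0;0 -0.3 -3 1.7 0 0 0;0 -0.3 -3 1.7 0 0 0;0 -0.2 -3 1.7 0 0 0;0 0 0 0 0 -3.54 -5.05;0 0 0 0 0 -3.54 -5.05;0 0 0 0 0 -3.54 -5.05;0 0 0 0 0 -3.54 -5.05;0 0 0 0 0 -3.54 -5.05"}}

```text
t: 28.55
eef_pos: [0.5657, 0.1055, 0.239]
tool_rot: [-0.282, 0.92, 0.261, -0.082]
contact_force: [1.1, 1.1, -1.6]
gripper_width: 0.179
```

Call:
{"name": "move_arm", "arguments": {"commands": "0 0 0 0 0 -3.54 -5.05;0 0 0 0 0 -3.54 -5.05;0 0 0 0 0 -3.54 -5.05;0 0 0 0 0 -3.54 -5.05;0 0 0 0 0 -3.54 -5.05;0 0 0 0 0 -3.54 -5.05;0 0 0 0 0 -3.54 -5.05;0 0 0 0 0 -3.54 -5.05;0 0 0 0 0 -3.54 -5.05;0 0 0 0 0 0 0"}}

```text
t: 29.38
eef_pos: [0.5655, 0.1096, 0.2388]
tool_rot: [-0.212, 0.691, 0.658, -0.21]
contact_force: [-0.5, 2.1, -1.4]
gripper_width: 0.177
```

```bash
python3 - <<'E'
from h import *
go([.5656,.2974,.23],Rt=rot(87,35))
E
```

```text
29.3833 pos [0.5655 0.1096 0.2388] 
 [[ 0.045  0.821 -0.569]
 [ 0.999 -0.043  0.016]
 [-0.011 -0.569 -0.822]] F [-0.5  2.1 -1.4] g 0.17662317072421752 q [-0.09  0.67 -0.22  1.35 -0.05  1.71 -0.34]
turn [ 0.3  0.8 -0. ] shift [18.76 -0.29  1.28]
```

Call:
{"name": "move_arm", "arguments": {"commands": "0 3.2 0 0 0 0.6 0;0 3.2 0 0 0 0.6 0;0 3.2 0 0 0 0 0;0 3.2 0 0 0 0 0;0 3.2 0 0 0 0 0;0 3 0 0 0 0 0;0 0 0 0 0 0 0;0 0 0 0 0 0 0"}}

```text
t: 30.05
eef_pos: [0.5773, 0.2968, 0.2384]
tool_rot: [-0.22, 0.696, 0.652, -0.203]
contact_force: [-0.0, 0.1, -1.9]
gripper_width: 0.177
```

```bash
python3 - <<'E'
from h import *
U,_,V=np.linalg.svd(np.array([[.062,.818,-.572],[.998,-.045,.043],[.009,-.573,-.819]]))
Rg=R.from_matrix(U@V)
go([.5656,.301,.08],Rt=Rg)
c=cam('top'); save(c,'t13',(150,170,330,310),4.4)
E
```

```text
30.05 pos [0.5773 0.2968 0.2384] 
 [[ 0.067  0.82  -0.569]
 [ 0.998 -0.052  0.042]
 [ 0.005 -0.57  -0.821]] F [-0.   0.1 -1.9] g 0.17700776743090257 q [-0.29  0.77 -0.26  1.17 -0.15  1.72 -0.58]
turn [ 0.2  0.1 -0.4] shift [ 0.2   8.11 13.67]
```

Call:
{"name": "move_arm", "arguments": {"commands": "0 0 1.4 2.3 0 0 -0.4;0 0.2 1.4 2.3 0 0 0;0 0 1.4 2.3 0 0 0;0 0 1.3 2.3 0 0 0;0 0 1.3 2.3 0 0 0;0 0 1.3 2.2 0 0 0;0 0 0 0 0 0 0;0 0 0 0 0 0 0;0 0 0 0 0 0 0"}}

```text
t: 30.85
eef_pos: [0.5684, 0.2968, 0.081]
tool_rot: [-0.221, 0.696, 0.653, -0.201]
contact_force: [0.6, 1.7, -1.4]
gripper_width: 0.183
```

```bash
python3 - <<'E'
from h import *
U,_,V=np.linalg.svd(np.array([[.062,.818,-.572],[.998,-.045,.043],[.009,-.573,-.819]]))
go([.5656,.301,.038],Rt=R.from_matrix(U@V))
c=cam('scene'); save(c,'s13',(270,260,470,410),4)
E
```

```text
30.85 pos [0.5684 0.2968 0.081 ] 
 [[ 0.066  0.82  -0.568]
 [ 0.998 -0.049  0.044]
 [ 0.009 -0.57  -0.822]] F [ 0.6  1.7 -1.4] g 0.18301038689989438 q [-0.29  0.9  -0.26  1.3  -0.12  1.48 -0.53]
turn [ 0.3 -0.1 -0.2] shift [0.36 2.22 3.7 ]
```

View pics/s13.png

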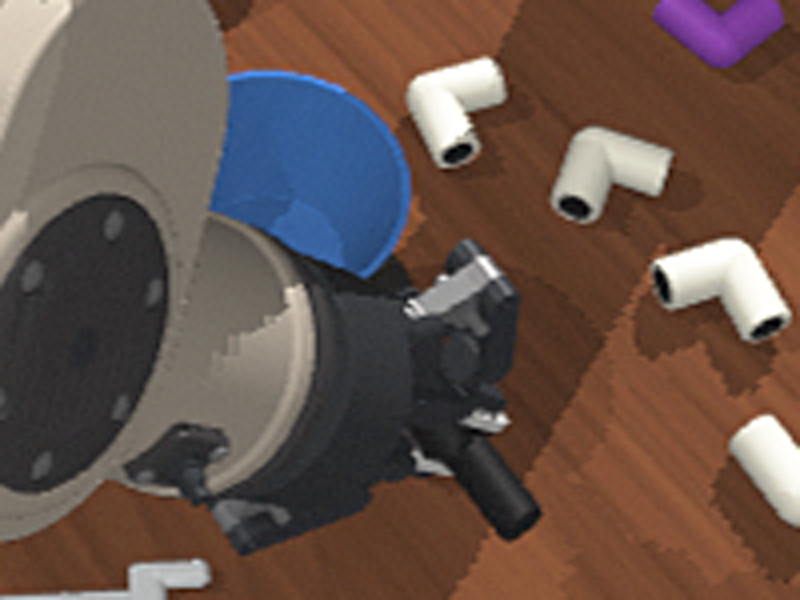

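Call:
{"name": "move_arm", "arguments": {"commands": "0 0.2 0.6 1 0 0 0;0 0.2 0.6 0.9 0 0 0;0 0 0.4 0.7 0 0 0;0 0 0.3 0.5 0 0 0;0 0 0.2 0.3 0 0 0;0 0 0 0 0 0 0;0 0 0 0 0 0 0"}}

```text
t: 31.48
eef_pos: [0.5653, 0.3015, 0.039]
tool_rot: [-0.221, 0.695, 0.654, -0.202]
contact_force: [0.5, 0.3, -2.2]
gripper_width: 0.177
```

```bash
python3 - <<'E'
from h import *
U,_,V=np.linalg.svd(np.array([[.062,.818,-.572],[.998,-.045,.043],[.009,-.573,-.819]]))
go([.5656,.301,.037],Rt=R.from_matrix(U@V))
E
```

```text
31.4833 pos [0.5653 0.3015 0.039 ] 
 [[ 0.064  0.819 -0.57 ]
 [ 0.998 -0.048  0.043]
 [ 0.008 -0.572 -0.82 ]] F [ 0.5  0.3 -2.2] g 0.17691682680247084 q [-0.3   0.95 -0.25  1.3  -0.11  1.42 -0.52]
turn [ 0.1 -0.  -0.1] shift [-0.05  0.15  0.15]
```

Lower the last 2 mm, open gently, and back out along the tool axis.

Call:
{"name": "move_arm", "arguments": {"commands": "0 0 0.1 0.2 0 0 0;0 0 0 0 0 0 0;0.2 0 0 0 0 0 0;0.25 0 0 0 0 0 0;0.35 0 0 0 0 0 0;0.42 0 0 0 0 0 0;0.42 0 0 0 0 0 0;0.42 0 0 -1.5 0 0 0;0.42 0 0 -3 0 0 0;0.42 0 0 -3 0 0 0;0.42 0 0 -3 0 0 0;0.42 0 0 -3 0 0 0"}}

```text
t: 32.48
eef_pos: [0.6425, 0.2955, 0.1492]
tool_rot: [-0.221, 0.695, 0.654, -0.202]
contact_force: [0.0, 1.3, 0.1]
gripper_width: 0.423
```

```bash
python3 - <<'E'
from h import *
st()
E
```

```text
32.4833 pos [0.6425 0.2955 0.1492] 
 [[ 0.064  0.819 -0.57 ]
 [ 0.998 -0.048  0.043]
 [ 0.008 -0.572 -0.82 ]] F [0.  1.3 0.1] g 0.4227581968872529 q [-0.29  0.96 -0.23  1.02 -0.12  1.71 -0.53]
```

Call:
{"name": "move_arm", "arguments": {"commands": "0.42 0 0 -2 -7 0 0;0.42 0 0 -2 -7 0 0;0.42 0 0 -2 -7 0 0;0.42 0 0 -2 -7 0 0;0.42 0 0 -1 -7 0 0;0.42 -3.5 -1.5 0 0 0 0;0.42 -3.5 -1.5 0 0 0 0;0.42 -3.5 -1.5 0 0 0 0;0.42 -3.5 -1.5 0 0 0 0;0.42 -3.5 -1.5 0 0 0 0;0.42 -3.5 -1.5 0 0 0 0;0.42 -3.5 -1.5 0 0 0 0"}}

```text
t: 33.48
eef_pos: [0.554, 0.0537, 0.2279]
tool_rot: [-0.002, 0.729, 0.684, 0.004]
contact_force: [1.7, 0.4, 0.4]
gripper_width: 0.423
```

Call:
{"name": "move_arm", "arguments": {"commands": "0.42 -4 0 0 0 0 0;0.42 -4 0 0 0 0 0;0.42 -4 0 0 0 0 0;0.42 0 0 0 0 0 0"}}

```text
t: 33.82
eef_pos: [0.5461, -0.0748, 0.2269]
tool_rot: [-0.0, 0.733, 0.68, 0.002]
contact_force: [0.9, -1.0, 0.1]
gripper_width: 0.418
```

```bash
cat >> h.py <<'E'
def elbows(tag,z=.011):
    c=cam('top'); im=c['img'].astype(int); mx=im.max(2); mn=im.min(2)
    m=((mx>105)&(mx-mn<45)&(mn>90)).astype(np.uint8); m[:, 300:]=0; m[:215]=0; m[380:]=0; m[:,:130]=0
    m=cv2.morphologyEx(m,cv2.MORPH_OPEN,np.ones((2,2),np.uint8))
    k,l,s,ce=cv2.connectedComponentsWithStats(m); out=[]
    for i in range(1,k):
        if s[i,4]<60: continue
        p=np.argwhere(l==i)[:,::-1]; X=np.array([px2w(c,*q,z+.004)[:2] for q in p])
        # fit the L model: corner, angle
        g=np.stack(np.meshgrid(np.arange(-.012,.034,.002),np.arange(-.012,.034,.002)),-1).reshape(-1,2)
        L=g[((g[:,1]<.011)&(g[:,1]>-.011)&(g[:,0]>-.009))|((g[:,0]<.011)&(g[:,0]>-.011)&(g[:,1]>-.009))]
        from scipy.spatial import cKDTree as T
        best=None
        for a in range(0,360,5):
            A=np.array([[np.cos(np.radians(a)),-np.sin(np.radians(a))],[np.sin(np.radians(a)),np.cos(np.radians(a))]])
            M=L@A.T; o=X.mean(0)-M.mean(0); M=M+o
            e=np.mean(T(M).query(X)[0]**2)+np.mean(T(X).query(M)[0]**2)
            if best is None or e<best[0]: best=(e,a,o)
        e,a,o=best; out.append((o,a)); dx=np.array([np.cos(np.radians(a)),np.sin(np.radians(a))]); dy=np.array([-dx[1],dx[0]])
        print('elbow',s[i,4],'corner',np.round(o,4),'a',a,'rms',round(1000*e**.5,1),'legx25',np.round(o+.025*dx,4),'legy25',np.round(o+.025*dy,4))
    return c,out
E
python3 - <<'E'
from h import *
st(); c,o=elbows('a'); save(c,'t14',(130,170,330,320),4)
E
```

```text
33.8167 pos [ 0.5461 -0.0748  0.2269] 
 [[ 0.076  0.997  0.002]
 [ 0.997 -0.076  0.003]
 [ 0.004  0.002 -1.   ]] F [ 0.9 -1.   0.1] g 0.41762919823765987 q [ 0.1   0.28 -0.09  1.86  0.03  1.   -0.08]
elbow 362 corner [0.4425 0.1372] a 70 rms 1.3 legx25 [0.4511 0.1607] legy25 [0.4191 0.1457]
elbow 356 corner [0.4478 0.3714] a 180 rms 1.2 legx25 [0.4228 0.3714] legy25 [0.4478 0.3464]
elbow 340 corner [0.4029 0.2032] a 30 rms 1.2 legx25 [0.4246 0.2157] legy25 [0.3904 0.2249]
elbow 377 corner [0.3958 0.2808] a 340 rms 1.3 legx25 [0.4193 0.2722] legy25 [0.4043 0.3043]
```

View pics/t14.png

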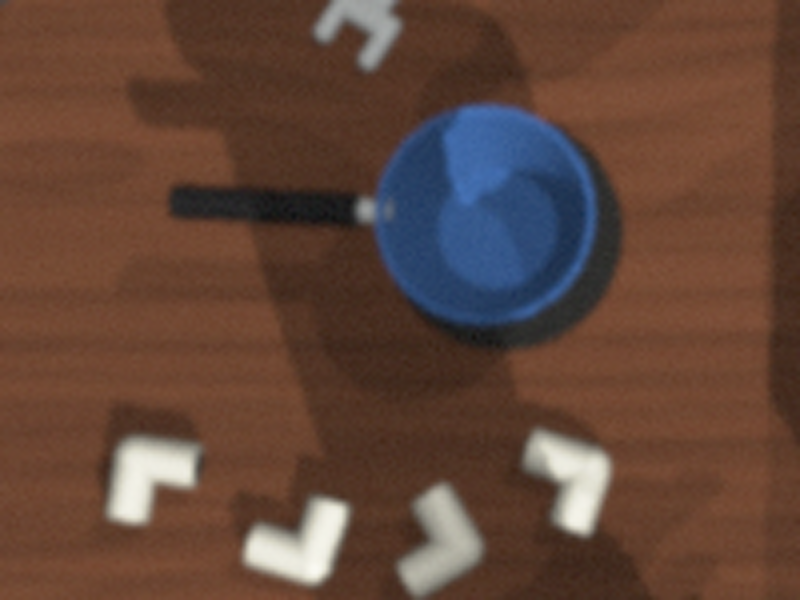

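Pot upright and empty on its mat; four elbows where expected. First elbow: D.

```bash
python3 -c "
from h import *
go([.451,.161,.08],70)"
```

```text
33.8667 pos [ 0.5467 -0.0702  0.2269] 
 [[ 0.073  0.997  0.003]
 [ 0.997 -0.073  0.006]
 [ 0.006  0.002 -1.   ]] F [-0.   0.9 -0.5] g 0.4225179343032328 q [ 0.1   0.28 -0.09  1.86  0.02  1.   -0.08]
turn [ 0.1 -0.4 15.8] shift [ 18.45 -16.9   14.69]
```

Call:
{"name": "move_arm", "arguments": {"commands": "0.42 0 0 0 0 0 5.3;0.42 0 0 0 0 0 5.3;0.42 0 0 0 0 0 5.2;0.42 2.64 -2.41 2.1 0 0 0;0.42 2.64 -2.41 2.1 0 0 0;0.42 2.64 -2.41 2.1 0 0 0;0.42 2.64 -2.41 2.1 0 0 0;0.42 2.64 -2.41 2.1 0 0 0;0.42 2.64 -2.41 2.1 0 0 0;0.42 2.6 -2.4 2.1 0 0 0;0.42 0 0 0 0 0 0;0.42 0 0 0 0 0 0", "force": 40}}

```text
t: 34.87
eef_pos: [0.4483, 0.1698, 0.0804]
tool_rot: [-0.003, 0.814, 0.58, 0.002]
contact_force: [0.3, -0.3, 0.9]
gripper_width: 0.416
```

```bash
python3 -c "
from h import *
go([.451,.161,.006],70)"
```

```text
34.8667 pos [0.4483 0.1698 0.0804] 
 [[ 0.327  0.945 -0.   ]
 [ 0.945 -0.327  0.008]
 [ 0.008 -0.003 -1.   ]] F [ 0.3 -0.3  0.9] g 0.4161892340693401 q [-0.35  0.38 -0.16  2.13  0.09  0.63 -0.91]
turn [-0.2 -0.5  0.9] shift [-0.74  0.55  7.44]
```

Call:
{"name": "move_arm", "arguments": {"commands": "0.42 -0.7 0.5 0 0 0 0;0.42 0 0 2.5 0 0 0;0.42 0 0 2.5 0 0 0;0.42 0 0 2 0 0 0;0.42 0 0 0.3 0 0 0;0.42 0 0 0 0 0 0;0 0 0 0 0 0 0;0 0 0 0 0 0 0;0 0 0 0 0 0 0;0 0 0 0 0 0 0;0 0 0 0 0 0 0"}}

```text
t: 35.78
eef_pos: [0.4541, 0.1588, 0.0094]
tool_rot: [-0.002, 0.817, 0.577, 0.004]
contact_force: [0.3, -2.7, 8.4]
gripper_width: 0.235
```

Call:
{"name": "move_arm", "arguments": {"commands": "0 0 0 -2 0 0 0;0 0 0 -3 0 0 0;0 0 0 -3 0 0 0;0 0 0 -3 0 0 0;0 0 0 0 0 0 0"}}

```text
t: 36.2
eef_pos: [0.456, 0.1596, 0.1237]
tool_rot: [-0.002, 0.816, 0.577, 0.008]
contact_force: [0.9, 0.4, -0.9]
gripper_width: 0.235
```

```bash
python3 -c "
from h import *
go([.47,-.14,.115],70)"
```

```text
36.2 pos [0.456  0.1596 0.1237] 
 [[ 0.333  0.943  0.012]
 [ 0.943 -0.333  0.012]
 [ 0.015  0.007 -1.   ]] F [ 0.9  0.4 -0.9] g 0.23506262643412004 q [-0.32  0.31 -0.17  2.11  0.07  0.72 -0.87]
turn [ 0.4 -0.9  0.5] shift [-27.67  11.56   0.87]
```

Call:
{"name": "move_arm", "arguments": {"commands": "0 -3.46 1.44 0 0 0 0;0 -3.46 1.44 0 0 0 0;0 -3.46 1.44 0 0 0 0;0 -3.46 1.44 0 0 0 0;0 -3.46 1.44 0 0 0 0;0 -3.46 1.44 0 0 0 0;0 -3.46 1.44 0 0 0 0;0 -3.46 1.44 0 0 0 0;0 0 0 2.5 0 0 0;0 0 0 2.5 0 0 0;0 0 0 1.8 0 0 0;0 0 0 0 0 0 0"}}

```text
t: 37.2
eef_pos: [0.4668, -0.1403, 0.045]
tool_rot: [-0.005, 0.817, 0.577, 0.002]
contact_force: [-0.4, -0.3, -0.2]
gripper_width: 0.236
```

Call:
{"name": "move_arm", "arguments": {"commands": "0.2 0 0 0 0 0 0;0.42 0 0 0 0 0 0;0.42 0 0 0 0 0 0;0.42 0 0 0 0 0 0;0.42 0 0 -2 0 0 0;0.42 0 0 -3.5 0 0 0;0.42 0 0 -3.5 0 0 0;0.42 0 0 -2 0 0 0"}}

```text
t: 37.87
eef_pos: [0.4706, -0.1419, 0.162]
tool_rot: [-0.001, 0.816, 0.577, 0.005]
contact_force: [0.6, 0.1, 0.1]
gripper_width: 0.42
```

```bash
python3 -c "
from h import *
st(); c,o=elbows('b')"
```

```text
37.8667 pos [ 0.4706 -0.1419  0.162 ] 
 [[ 0.333  0.943  0.008]
 [ 0.943 -0.333  0.007]
 [ 0.009  0.005 -1.   ]] F [0.6 0.1 0.1] g 0.42019942135501936 q [ 0.21  0.26 -0.05  2.06  0.01  0.82 -0.18]
elbow 365 corner [0.4476 0.3714] a 180 rms 1.2 legx25 [0.4226 0.3714] legy25 [0.4476 0.3464]
elbow 345 corner [0.4029 0.2031] a 30 rms 1.2 legx25 [0.4246 0.2156] legy25 [0.3904 0.2247]
elbow 380 corner [0.3956 0.2809] a 340 rms 1.3 legx25 [0.4191 0.2724] legy25 [0.4041 0.3044]
```

Call:
{"name": "move_arm", "arguments": {"commands": "0.42 0 0 0 0 0 6.7;0.42 0 0 0 0 0 6.7;0.42 0 0 0 0 0 6.7;0.42 0 0 0 0 0 6.7;0.42 0 0 0 0 0 6.7;0.42 0 0 0 0 0 6.5;0.42 1.39 -3.33 0 0 0 0;0.42 1.39 -3.33 0 0 0 0;0.42 1.39 -3.33 0 0 0 0;0.42 1.39 -3.33 0 0 0 0;0.42 1.39 -3.33 0 0 0 0;0.42 1.39 -3.33 0 0 0 0"}}

```text
t: 38.92
eef_pos: [0.439, 0.0746, 0.1602]
tool_rot: [-0.004, 0.965, 0.263, 0.003]
contact_force: [0.7, 1.6, -0.0]
gripper_width: 0.422
```

Call:
{"name": "move_arm", "arguments": {"commands": "0.42 1.39 -3.33 1.5 0 0 0;0.42 1.39 -3.33 1.5 0 0 0;0.42 1.39 -3.33 1.5 0 0 0;0.42 1.3 -3.2 1.5 0 0 0;0.42 0 0 1.5 0 0 0;0.42 0 0 0 0 0 0;0.42 0 0 0 0 0 0"}}

```text
t: 39.5
eef_pos: [0.4192, 0.2143, 0.0855]
tool_rot: [-0.003, 0.965, 0.264, 0.002]
contact_force: [-0.1, -0.9, 0.6]
gripper_width: 0.421
```

```bash
python3 -c "
from h import *
go([.4246,.2157,.010],30)"
```

```text
39.5 pos [0.4192 0.2143 0.0855] 
 [[ 0.861  0.508  0.002]
 [ 0.508 -0.861  0.007]
 [ 0.005 -0.005 -1.   ]] F [-0.1 -0.9  0.6] g 0.4206703886410416 q [-0.49  0.36 -0.13  2.15  0.07  0.63 -1.71]
turn [-0.3 -0.3  0.6] shift [0.54 0.15 7.55]
```

Call:
{"name": "move_arm", "arguments": {"commands": "0.42 0.5 0.1 0 0 0 0;0.42 0 0 2.5 0 0 0;0.42 0 0 2.5 0 0 0;0.42 0 0 2.4 0 0 0;0.42 0 0 0 0 0 0;0.42 0 0 0 0 0 0;0 0 0 0 0 0 0;0 0 0 0 0 0 0;0 0 0 0 0 0 0;0 0 0 0 0 0 0;0 0 0 0 0 0 0"}}

```text
t: 40.42
eef_pos: [0.4262, 0.2173, 0.0134]
tool_rot: [-0.004, 0.965, 0.263, 0.004]
contact_force: [-0.5, -2.7, 8.5]
gripper_width: 0.217
```

Call:
{"name": "move_arm", "arguments": {"commands": "0 0 0 -2 0 0 0;0 0 0 -3 0 0 0;0 0 0 -3 0 0 0;0 0 0 -3 0 0 0;0 0 0 0 0 0 0"}}

```text
t: 40.83
eef_pos: [0.4276, 0.2182, 0.1277]
tool_rot: [-0.005, 0.965, 0.263, 0.008]
contact_force: [0.5, -0.3, -0.3]
gripper_width: 0.219
```

```bash
python3 -c "
from h import *
go([.54,-.15,.115],30)"
```

```text
40.8333 pos [0.4276 0.2182 0.1277] 
 [[ 0.861  0.508  0.012]
 [ 0.508 -0.862  0.014]
 [ 0.017 -0.006 -1.   ]] F [ 0.5 -0.3 -0.3] g 0.21913062992355248 q [-0.48  0.29 -0.14  2.11  0.05  0.72 -1.69]
turn [-0.3 -1.   0.5] shift [-8.68 37.51  1.27]
```

Call:
{"name": "move_arm", "arguments": {"commands": "0 -0.87 3.75 0 0 0 0;0 -0.87 3.75 0 0 0 0;0 -0.87 3.75 0 0 0 0;0 -0.87 3.75 0 0 0 0;0 -0.87 3.75 0 0 0 0;0 -0.87 3.75 0 0 0 0;0 -0.87 3.75 0 0 0 0;0 -0.87 3.75 0 0 0 0;0 -0.87 3.75 0 0 0 0;0 -0.87 3.75 0 0 0 0;0 0 0 0 0 0 0"}}

```text
t: 41.75
eef_pos: [0.5412, -0.1604, 0.1199]
tool_rot: [-0.001, 0.966, 0.258, 0.003]
contact_force: [0.3, -1.0, 0.4]
gripper_width: 0.211
```

Call:
{"name": "move_arm", "arguments": {"commands": "0 0 0 2.5 0 0 0;0 0 0 2.5 0 0 0;0 0 0 2.3 0 0 0;0 0 0 0 0 0 0;0.2 0 0 0 0 0 0;0.42 0 0 0 0 0 0;0.42 0 0 0 0 0 0;0.42 0 0 0 0 0 0;0.42 0 0 -2 0 0 0;0.42 0 0 -3 0 0 0;0.42 0 0 -3 0 0 0;0.42 0 0 -3 0 0 0"}}

```text
t: 42.75
eef_pos: [0.5396, -0.1511, 0.1578]
tool_rot: [-0.004, 0.965, 0.263, 0.003]
contact_force: [0.4, 0.6, 0.3]
gripper_width: 0.419
```

```bash
python3 -c "
from h import *
c,o=elbows('b')
go([.4191,.2724,.08],-20)
go([.4041,.3044,.08],70)"
```

```text
elbow 362 corner [0.4477 0.3714] a 180 rms 1.3 legx25 [0.4227 0.3714] legy25 [0.4477 0.3464]
elbow 384 corner [0.3959 0.2806] a 340 rms 1.3 legx25 [0.4193 0.272 ] legy25 [0.4044 0.304 ]
42.8 pos [ 0.5432 -0.1521  0.164 ] 
 [[ 0.862  0.508  0.012]
 [ 0.508 -0.862  0.006]
 [ 0.014  0.001 -1.   ]] F [ 2.  -1.1  4.1] g 0.42343158829195604 q [ 0.16  0.37  0.01  1.9  -0.02  0.87 -0.86]
turn [-0.3 -0.8 50.5] shift [-26.18 -35.64   8.4 ]
42.8 pos [ 0.5432 -0.1521  0.164 ] 
 [[ 0.862  0.508  0.012]
 [ 0.508 -0.862  0.006]
 [ 0.014  0.001 -1.   ]] F [ 2.  -1.1  4.1] g 0.42343158829195604 q [ 0.16  0.37  0.01  1.9  -0.02  0.87 -0.86]
turn [  0.3  -0.8 -39.5] shift [ 38.14 -28.68   8.4 ]
```

Call:
{"name": "move_arm", "arguments": {"commands": "0.42 0 0 0 0 0 -6.6;0.42 0 0 0 0 0 -6.6;0.42 0 0 0 0 0 -6.6;0.42 0 0 0 0 0 -6.6;0.42 0 0 0 0 0 -6.6;0.42 0 0 0 0 0 -6.5;0.42 3.18 -2.39 0 0 0 0;0.42 3.18 -2.39 0 0 0 0;0.42 3.18 -2.39 0 0 0 0;0.42 3.18 -2.39 0 0 0 0;0.42 3.18 -2.39 0 0 0 0;0.42 3.18 -2.39 0 0 0 0"}}

```text
t: 43.8
eef_pos: [0.4695, 0.0786, 0.1583]
tool_rot: [-0.002, 0.819, 0.574, 0.004]
contact_force: [0.5, -0.6, -0.8]
gripper_width: 0.417
```

Call:
{"name": "move_arm", "arguments": {"commands": "0.42 3.18 -2.39 0 0 0 0;0.42 3.18 -2.39 0 0 0 0;0.42 3.18 -2.39 1.5 0 0 0;0.42 3.18 -2.39 1.5 0 0 0;0.42 3.18 -2.39 1.5 0 0 0;0.42 3 -2.3 1.5 0 0 0;0.42 0 0 1.5 0 0 0;0.42 0 0 0 0 0 0;0.42 0 0 0 0 0 0"}}

```text
t: 44.55
eef_pos: [0.4013, 0.3013, 0.085]
tool_rot: [-0.002, 0.819, 0.574, 0.003]
contact_force: [0.4, -0.4, 0.5]
gripper_width: 0.419
```

```bash
python3 -c "
from h import *
go([.4043,.3042,.010],70)"
```

```text
44.55 pos [0.4013 0.3013 0.085 ] 
 [[ 0.341  0.94   0.002]
 [ 0.94  -0.341  0.007]
 [ 0.007 -0.001 -1.   ]] F [ 0.4 -0.4  0.5] g 0.41865993771633775 q [-0.5   0.42 -0.33  2.07  0.2   0.68 -1.3 ]
turn [-0.  -0.4  0.1] shift [0.37 0.19 7.5 ]
```

Call:
{"name": "move_arm", "arguments": {"commands": "0.42 0.4 0.2 0 0 0 0;0.42 0 0 2.5 0 0 0;0.42 0 0 2.5 0 0 0;0.42 0 0 2.4 0 0 0;0.42 0 0 0 0 0 0;0.42 0 0 0 0 0 0;0 0 0 0 0 0 0;0 0 0 0 0 0 0;0 0 0 0 0 0 0;0 0 0 0 0 0 0;0 0 0 0 0 0 0"}}

```text
t: 45.47
eef_pos: [0.4066, 0.3058, 0.013]
tool_rot: [-0.002, 0.819, 0.574, 0.005]
contact_force: [-0.1, -2.0, 7.9]
gripper_width: 0.216
```

Call:
{"name": "move_arm", "arguments": {"commands": "0 0 0 -2 0 0 0;0 0 0 -3 0 0 0;0 0 0 -3 0 0 0;0 0 0 -3 0 0 0;0 0 0 0 0 0 0"}}

```text
t: 45.88
eef_pos: [0.4078, 0.3071, 0.1275]
tool_rot: [-0.003, 0.819, 0.574, 0.009]
contact_force: [0.7, 1.4, -1.2]
gripper_width: 0.217
```

```bash
python3 -c "
from h import *
go([.55,-.07,.115],70)"
```

```text
45.8833 pos [0.4078 0.3071 0.1275] 
 [[ 0.342  0.94   0.011]
 [ 0.94  -0.342  0.015]
 [ 0.018  0.005 -1.   ]] F [ 0.7  1.4 -1.2] g 0.21714015774934045 q [-0.47  0.36 -0.35  2.03  0.17  0.76 -1.27]
turn [ 0.3 -1.   0. ] shift [-30.57  26.26   1.25]
```

Call:
{"name": "move_arm", "arguments": {"commands": "0 -2.55 2.19 0 0 0 0;0 -2.55 2.19 0 0 0 0;0 -2.55 2.19 0 0 0 0;0 -2.55 2.19 0 0 0 0;0 -2.55 2.19 0 0 0 0;0 -2.55 2.19 0 0 0 0;0 -2.55 2.19 0 0 0 0;0 -2.55 2.19 0 0 0 0;0 -2.55 2.19 0 0 0 0;0 -2.55 2.19 0 0 0 0;0 -2.55 2.19 0 0 0 0;0 -2.55 2.19 0 0 0 0"}}

```text
t: 46.88
eef_pos: [0.5479, -0.0746, 0.1192]
tool_rot: [-0.002, 0.819, 0.574, 0.004]
contact_force: [1.1, -0.6, -0.5]
gripper_width: 0.223
```

Call:
{"name": "move_arm", "arguments": {"commands": "0 0 0 2 0 0 0;0 0 0 2 0 0 0;0 0 0 2 0 0 0;0 0 0 0 0 0 0;0.2 0 0 0 0 0 0;0.42 0 0 0 0 0 0;0.42 0 0 0 0 0 0;0.42 0 0 0 0 0 0;0.42 0 0 -2 0 0 0;0.42 0 0 -3 0 0 0;0.42 0 0 -3 0 0 0;0.42 0 0 -3 0 0 0"}}

```text
t: 47.88
eef_pos: [0.5472, -0.0732, 0.1706]
tool_rot: [-0.002, 0.819, 0.574, 0.004]
contact_force: [1.3, 0.1, -0.3]
gripper_width: 0.419
```

```bash
python3 -c "
from h import *
c,o=elbows('b')
go([.4477,.3464,.08],90)
go([.4227,.3714,.08],0)"
```

```text
elbow 366 corner [0.4476 0.3714] a 180 rms 1.2 legx25 [0.4226 0.3714] legy25 [0.4476 0.3464]
47.9333 pos [ 0.5508 -0.0734  0.1767] 
 [[ 0.341  0.94   0.013]
 [ 0.94  -0.342  0.007]
 [ 0.011  0.01  -1.   ]] F [ 2.7 -0.   4.4] g 0.42008267457625825 q [ 0.21  0.35 -0.23  1.89  0.09  0.9  -0.41]
turn [  0.7  -0.5 -20. ] shift [ 41.98 -10.31   9.67]
47.9333 pos [ 0.5508 -0.0734  0.1767] 
 [[ 0.341  0.94   0.013]
 [ 0.94  -0.342  0.007]
 [ 0.011  0.01  -1.   ]] F [ 2.7 -0.   4.4] g 0.42008267457625825 q [ 0.21  0.35 -0.23  1.89  0.09  0.9  -0.41]
turn [ 0.1 -0.9 70. ] shift [-12.81 -44.48   9.67]
```

Call:
{"name": "move_arm", "arguments": {"commands": "0.42 0 0 0 0 0 -6.7;0.42 0 0 0 0 0 -6.7;0.42 0 0 0 0 0 -6.6;0.42 3.5 -0.86 0 0 0 0;0.42 3.5 -0.86 0 0 0 0;0.42 3.5 -0.86 0 0 0 0;0.42 3.5 -0.86 0 0 0 0;0.42 3.5 -0.86 0 0 0 0;0.42 3.5 -0.86 0 0 0 0;0.42 3.5 -0.86 0 0 0 0;0.42 3.5 -0.86 0 0 0 0;0.42 3.5 -0.86 0 0 0 0"}}

```text
t: 48.93
eef_pos: [0.4693, 0.2434, 0.1717]
tool_rot: [-0.001, 0.707, 0.707, 0.005]
contact_force: [0.3, -0.0, 0.6]
gripper_width: 0.42
```

Call:
{"name": "move_arm", "arguments": {"commands": "0.42 3.5 -0.86 0 0 0 0;0.42 3.5 -0.86 0 0 0 0;0.42 3.5 -0.86 1.5 0 0 0;0.42 0 0 2.5 0 0 0;0.42 0 0 2.5 0 0 0;0.42 0 0 2 0 0 0;0.42 0 0 0 0 0 0;0.42 0 0 0 0 0 0"}}

```text
t: 49.6
eef_pos: [0.4437, 0.3471, 0.0866]
tool_rot: [-0.002, 0.707, 0.707, 0.003]
contact_force: [0.9, 0.3, 1.1]
gripper_width: 0.42
```

```bash
python3 -c "
from h import *
go([.4476,.3464,.010],90)"
```

```text
49.6 pos [0.4437 0.3471 0.0866] 
 [[-0.001  1.     0.002]
 [ 1.     0.001  0.007]
 [ 0.007  0.002 -1.   ]] F [0.9 0.3 1.1] g 0.420289972262686 q [-0.45  0.51 -0.41  1.93  0.28  0.76 -1.02]
turn [ 0.1 -0.4  0. ] shift [-0.07  0.39  7.66]
```

Call:
{"name": "move_arm", "arguments": {"commands": "0.42 -0.1 0.4 0 0 0 0;0.42 0 0 2.5 0 0 0;0.42 0 0 2.5 0 0 0;0.42 0 0 2.5 0 0 0;0.42 0 0 0 0 0 0;0.42 0 0 0 0 0 0;0 0 0 0 0 0 0;0 0 0 0 0 0 0;0 0 0 0 0 0 0;0 0 0 0 0 0 0;0 0 0 0 0 0 0"}}

```text
t: 50.52
eef_pos: [0.4497, 0.3481, 0.0138]
tool_rot: [-0.002, 0.707, 0.707, 0.006]
contact_force: [-0.8, -1.7, 8.7]
gripper_width: 0.215
```

Call:
{"name": "move_arm", "arguments": {"commands": "0 0 0 -2 0 0 0;0 0 0 -3 0 0 0;0 0 0 -3 0 0 0;0 0 0 -3 0 0 0;0 0 0 -2 0 0 0;0 0 0 0 0 0 0"}}

```text
t: 51.02
eef_pos: [0.4501, 0.3481, 0.1472]
tool_rot: [-0.001, 0.707, 0.707, 0.008]
contact_force: [0.3, 0.7, -0.8]
gripper_width: 0.209
```

```bash
python3 -c "
from h import *
go([.49,-.09,.145],90)"
```

```text
51.0167 pos [0.4501 0.3481 0.1472] 
 [[-0.     1.     0.01 ]
 [ 1.     0.     0.014]
 [ 0.014  0.01  -1.   ]] F [ 0.3  0.7 -0.8] g 0.20896158833113762 q [-0.41  0.43 -0.45  1.88  0.24  0.87 -0.97]
turn [ 0.6 -0.8  0. ] shift [-43.81   3.99   0.22]
```

Call:
{"name": "move_arm", "arguments": {"commands": "0 -3.65 0.33 0 0 0 0;0 -3.65 0.33 0 0 0 0;0 -3.65 0.33 0 0 0 0;0 -3.65 0.33 0 0 0 0;0 -3.65 0.33 0 0 0 0;0 -3.65 0.33 0 0 0 0;0 -3.65 0.33 0 0 0 0;0 -3.65 0.33 0 0 0 0;0 -3.65 0.33 0 0 0 0;0 -3.65 0.33 0 0 0 0;0 -3.65 0.33 0 0 0 0;0 -3.65 0.33 0 0 0 0"}}

```text
t: 52.02
eef_pos: [0.4874, -0.094, 0.1383]
tool_rot: [-0.002, 0.707, 0.707, 0.004]
contact_force: [0.4, 0.0, -0.3]
gripper_width: 0.213
```

Call:
{"name": "move_arm", "arguments": {"commands": "0 0 0 2.5 0 0 0;0 0 0 2.5 0 0 0;0 0 0 2.5 0 0 0;0 0 0 0 0 0 0;0.2 0 0 0 0 0 0;0.42 0 0 0 0 0 0;0.42 0 0 0 0 0 0;0.42 0 0 0 0 0 0;0.42 0 0 -2 0 0 0;0.42 0 0 -3 0 0 0;0.42 0 0 -3 0 0 0;0.42 0 0 -3 0 0 0"}}

```text
t: 53.02
eef_pos: [0.4875, -0.0921, 0.1753]
tool_rot: [-0.002, 0.707, 0.707, 0.004]
contact_force: [1.2, -0.9, -0.7]
gripper_width: 0.417
```

Call:
{"name": "move_arm", "arguments": {"commands": "0.42 3.5 0 -2 0 0 0;0.42 3.5 0 -2 0 0 0;0.42 3.5 0 -2 0 0 0;0.42 3.5 0 -2 0 0 0;0.42 3.5 0 -2 0 0 0;0.42 3.5 -1 0 0 0 0;0.42 3.5 -1 0 0 0 0;0.42 3.5 -1 0 0 0 0;0.42 3.5 -1 0 0 0 0;0.42 0 0 0 0 0 0;0.42 0 0 0 0 0 0;0.42 0 0 0 0 0 0"}}

```text
t: 54.02
eef_pos: [0.4472, 0.2214, 0.2761]
tool_rot: [-0.001, 0.707, 0.707, 0.004]
contact_force: [-0.5, -0.1, 0.2]
gripper_width: 0.415
```

```bash
python3 -c "
from h import *
st()
a=cam('scene'); b=cam('top')
m=np.zeros((580,800,3),np.uint8)
m[:300,:400]=cv2.resize(a['img'][:,:,::-1],(400,300)); m[:300,400:]=cv2.resize(b['img'][:,:,::-1],(400,300))
m[300:580,:400]=cv2.resize(b['img'][190:330,330:530,::-1],(400,280)); m[300:580,400:]=cv2.resize(a['img'][110:285,160:410,::-1],(400,280)); cv2.imwrite('pics/f15.png',m)"
```

```text
54.0167 pos [0.4472 0.2214 0.2761] 
 [[-0.001  1.     0.004]
 [ 1.     0.001  0.008]
 [ 0.008  0.004 -1.   ]] F [-0.5 -0.1  0.2] g 0.41525097077766926 q [-0.09  0.18 -0.55  1.89  0.1   1.09 -0.68]
```

View pics/f15.png

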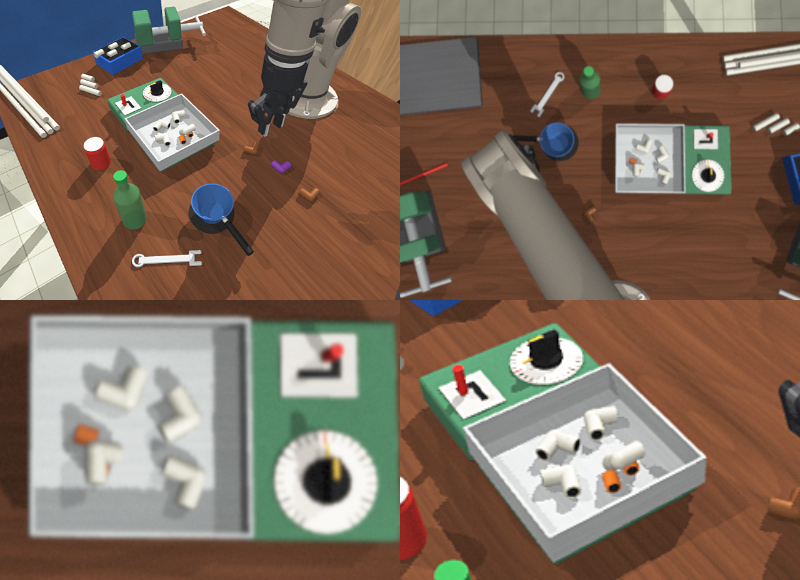

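All four elbows and both plugs are in the pan, the post is in its notch, the pointer is on zero, and the pot is upright on its mat. The bystanders have not moved and the arm is clear.

```bash
python3 -c "
from station import bot
print(bot.hand_in())"
```

```text
the job is handed in; nothing more can be done
None
```

The job is done in the order asked and handed in at 54 s of the 210 s allowed; the hand-in gives no verdict.

- **Arrest post:** I pulled it about 32 mm, moved it 18 mm sideways and let it back into the holding notch. The spring force on the gripper dropped, and the final pictures still show it there.
- **Tare knob:** With the pan still empty, I turned it about 83° clockwise to the zero mark. My angle checks disagreed by about ±3° between the two cameras, so I put it at zero within about 0.05 rad. I did not refine it further.
- **Pot and plugs:** Tipping the pot put both orange plugs in the pan; there were only two at the start. The pot now stands upright and empty on its mat, within a few millimetres of the mat's centre.
- **Elbows:** All four grey elbows are in the pan. One rests partly on a plug, but it lies well inside the walls.

In the final pictures no grey elbows are left on the bench. The bottle, wrench, can and the brown and purple look-alikes are where they started. The arm was clear of everything, and I saw no large contact forces.

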